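Clamp a sleeve with the click wrench

ROBOT

A 7-joint arm with a two-finger parallel gripper is mounted at the origin on a cart in front of the work surface, level with it; the furniture and walls round the work are solid. World frame = base frame: x ahead of the robot, y to its left, z up, the work surface at z = 0. Lengths are in m, angles in rad, forces in N, time in s.
With the tool pointing down it reaches from about 0.4 to 0.85 m from the base axis. Payload 4.5 kg.
Tool frame: the origin (TCP) lies midway between the tips of the shut fingers; the grasp point (between the pads) lies 19 mm behind it; z points along the fingers, y is the direction in which the jaws open and shut (so a half turn about z gives the same grasp; the last joint's range is limited). The gripper opens to 88 mm and grips with 3 to 60 N. Pads are 18 mm wide; open, the fingers measure 123 mm over their backs; the gripper's body (75 mm by 187 mm) begins 45 mm behind the grasp point.
Start: joints at [1.303, 0.689, -0.195, 1.565, 0.157, 0.902, -0.215], TCP at [0.186, -0.597, 0.208] pointing down, gripper open.
Joint ranges: [-3.01, 3.01], [-0.46, 2.08], [-1.47, 1.51], [0.13, 2.56], [-1, 4.14], [0.04, 2.09], [-2.66, 2.66]. Speed limits (rad/s): [2.57, 2.57, 3.14, 3.14, 3.14, 3.14, 3.14].

INTERFACE

Orientations are given as a unit quaternion [x, y, z, w].
In Python, from plant import get_state, snapshot, finish_job, regions_of gives the robot as it stands.
- The arm moves only by the tool send_rows, never from a script. Its argument "series" is a list of rows, each an object of numbers: "grip": the opening, from 0 (shut) to 1 (fully open); "dx", "dy", "dz": the shift along the tool's x, y, z in mm; "turn": the turn about the tool's z in rad. A call has 1 to 20 rows; each row shifts and turns the commanded pose from where the row before left it, along the tool's axes as they then stand; what a row does not reach is not made up. A row lasts 1/10 s, in which the tool goes at most 50 mm and 8.59 degrees, less where a joint would pass 70% of its speed; a pose out of reach is approached as far as the arm can. A call is refused whole if a number of a shift passes 50 or a number of a turn 0.15, either way. A call with a gripper value outside its range is refused whole. The fingers move at their own pace and stop on an object; "force" is the grip in N (left out, the last holds). Time passes only in rows, so rows that do not move let the fingers close. It gives the time, the measured TCP pose, the force and the opening at its end, in the units of the state.
- get_state(): the state, without advancing time (a new reading comes with each control period).
- snapshot(name): name is "scene" or "top" or "wrist"; returns a dict with "img" (420x560x3 uint8, red, green, blue), "depth" (420x560 float32, m along the optical axis (not along the pixel's ray), 0 where there is no reading), "fov_y" (degrees; the focal length in pixels is half the picture's height over the tangent of half this angle, whatever the lens; pixels are square), "cx", "cy" (the principal point, pixels), "k1" (the pictures are not rectified: a ray, as slopes to the right and down, at radius r is drawn at 1 + k1 r^2 times it, then the intrinsics apply), "R" (3x3) and "t" (3): a world point X has camera coordinates R X + t. Camera axes: x right, y down, z forward; pixel columns grow to the right and rows downward; lengths in m; the calibration is good to about 2 mm. A picture is of the moment at which its call begins.
- finish_job(): hands the job in, once; it reports no verdict.
Trained networks look in a picture, given as the dict that the camera call returned (one of the last four; its "shot" number tells which), for a name from the list of things; names that differ only in an ending like _2 or _b are one class to them, and where a whole thing is asked for, a point or a joint stands for the part that bears it (a point fixed in the world has none). Each returns a list of dicts, best first, with "score" (0 to 1); they miss things now and then, are a little off and sometimes report something else, mostly with a low value. They report only what shows in the picture. A call takes as long as a camera call. They do not tell look-alikes from the thing itself.
- regions_of(picture, target): "pixels" (420x560 bool, what is visible of it) and "extent" ([left, top, right, bottom] in pixels, round what is visible of it).
The state is a dict: "clock": time; "q": joint angles; "qd": joint speeds; "joint_torque": joint torques, N m; "tool_pos": TCP position; "eef_rot": TCP orientation; "contact_force": force on the tool from outside, world axes, zero at the start; "moment": the same for the moment, N m; "opening": opening from 0.0 (shut) to 1.0 (fully open).
Only numpy, scipy, OpenCV 4.12 (cv2) and the standard library are available. Lean on these libraries where they do the work, as an engineer would, in place of code of your own. Each camera call takes 0.05 s, during which the arm holds its last target.

TASK

Stand the loose steel sleeve in the bore of the split clamp, fully home on the floor of the bore, and let go of it. Then press the handle of the click wrench, which already sits on the clamp's bolt, downwards until the wrench clicks (breaks over), stop at once before the handle runs on to its hard stop, and let go, leaving the wrench on the bolt where it ended and the things around undisturbed.

Things in the scene. Friction and masses are not known exactly. Their poses are not given: they have to be found in the camera images.
- sleeve: plain light steel sleeve, round, 29 mm diameter, 58 mm tall, 0.12 kg, with a small yellow sticker, standing upright and loose on the table to the left of the clamp. Origin at the centre of its underside, z along its axis, up.
- pinch_clamp: Split pinch clamp fixed to the table: dark base plate 130 x 160 x 12 mm, aluminium block 56 (x) x 62 (y) mm, top at z = 92 mm, with two lugs on its -y side (to y = -62 mm) drawn together by a bolt lying along x. Origin at the table under the bore's centre; z up, front (-x) roughly to the robot.
- bore_mouth (a point): Centre of the mouth of the clamp's vertical bore, in the block's top face, 92 mm over the table; axes as the clamp's. Bore 31.5 mm in diameter, 2 mm chamfer, 26 mm deep, solid floor 66 mm over the table. The sleeve fully home has its underside there and stands 32 mm out.
- wrench_drive (a point): Head (38 mm steel disc) of the click wrench, on the bolt's axis: 48 mm in front (-x) and 46 mm to the right (-y) of the bore, 70 mm over the table. x = bolt's axis (clamp's x); -y points out along the wrench. Pressing the handle down tightens. It turns lightly (about 1 N at the grip) for 0.2 to 0.45 rad until the bolt is snug, different each time.
- wrench_grip (a point): Middle of the wrench's black round grip (23 mm thick, 88 mm long), on its axis, 167 mm from the bolt's axis; -y points to its free end, x along the bolt's axis. The handle runs to the right (clamp's -y), at first 15 to 50 degrees above level, and swings in the upright plane 48 mm in front of the bore. Once snug, the force square to it at the grip climbs from about 5 N over about 0.12 rad to about 10 N and it clicks.
- handle_pivot (a point): Pivot, 24 mm from the bolt's axis, where the handle bends against the head at the click. Past the click the force falls as it bends, to under half at the hard stop at 0.16 rad. Bent under 0.03 rad it has not clicked; over 0.135 rad is run on too far. Let go, it springs straight and the bolt stays as turned. Axes as wrench_grip's: the bend is the angle from wrench_drive's y to this y.
- short_post: bystander: short steel post holder with a side screw, 24 x 31 x 45 mm, loose. Origin at the centre of its underside.
- tape_roll: bystander: small roll of tape, 42 mm diameter, 18 mm tall, loose. Origin at the centre of its underside.
- flip_mount: bystander: black square optic mount, 39 x 40 x 40 mm, loose. Origin at the centre of its underside.
- slotted_arm: bystander: grey slotted arm lying flat, 90 x 24 x 9 mm, loose. Origin at the centre of its underside.
- key: bystander: black hex key lying flat, 93 x 31 x 6 mm, loose. Origin at the centre of its underside.
Mind the look-alikes: they are no part of the job. What is shaped like the sleeve but orange or purple is not meant.

How it is judged:
By the outcome, as a careful person would: the job done as asked, in the order asked, and still so for the second after the job is handed in, with the robot touching nothing.
It also fails if it takes over 72 s, if anything falls off the work surface, if the arm or the gripper's body presses on something with over 40 N, if the wrist force passes 120 N, or if a joint passes its speed limit or range.

## Working session

There is one attempt and no reset: what is moved stays moved. The work goes in short steps, Python scripts to look and compute and a tool call to move; the robot and the scene stay as the last step left them, time stands still between calls to the robot, and variables do not carry over. Pictures are saved under pics/ and viewed, and the job is handed in when it is done.

Besides the shell and the picture viewer there is one more tool, called after "Request:" as name(argument=value, ...), one argument or row to a line, values as JSON. send_rows: Moves the arm, as the interface text tells. Its arguments: {"type":"object","properties":{"series":{"type":"array","items":{"type":"object","properties":{"grip":{"type":"number"},"dx":{"type":"number"},"dy":{"type":"number"},"dz":{"type":"number"},"turn":{"type":"number"}}}},"force":{"type":"number"}},"required":["series"]}

```bash
mkdir -p pics; ls
cat > h.py <<'E'
import numpy as np, cv2
from plant import get_state, snapshot, finish_job, regions_of
def K(s):
    H,W=s['img'].shape[:2]; f=H/2/np.tan(np.radians(s['fov_y'])/2)
    return np.array([[f,0,s['cx']],[0,f,s['cy']],[0,0,1.]])
def unproj(s,u,v,d=None):
    k=K(s); u=np.asarray(u,float); v=np.asarray(v,float)
    p=cv2.undistortPoints(np.stack([u.ravel(),v.ravel()],1).reshape(-1,1,2),k,np.array([s['k1'],0,0,0.])).reshape(-1,2)
    if d is None: d=s['depth'][v.astype(int).ravel(),u.astype(int).ravel()]
    c=np.column_stack([p*np.reshape(d,(-1,1)),np.broadcast_to(d,(len(p),))])
    return (c-s['t'])@s['R']
def ray_z(s,u,v,z):
    k=K(s); p=cv2.undistortPoints(np.array([[[u,v]]],float),k,np.array([s['k1'],0,0,0.])).reshape(2)
    o=-s['R'].T@s['t']; r=s['R'].T@np.array([p[0],p[1],1]); return o+r*(z-o[2])/r[2]
def proj(s,X):
    X=np.atleast_2d(X).astype(float); rv,_=cv2.Rodrigues(np.asarray(s['R'],float))
    return cv2.projectPoints(X,rv,np.asarray(s['t'],float),K(s),np.array([s['k1'],0,0,0.]))[0].reshape(-1,2)
def save(s,n): cv2.imwrite('pics/'+n,s['img'][:,:,::-1])
def cloud(s,mask):
    v,u=np.nonzero(mask&(s['depth']>0)); return unproj(s,u,v)
E
python3 - <<'E'
from h import *
s=get_state(); print({k:np.round(v,3) for k,v in s.items()})
for n in ['scene','top','wrist']:
    p=snapshot(n); save(p,n+'0.png'); print(n,p['shot'],p['fov_y'],-p['R'].T@p['t'])
    for t in ['sleeve','pinch_clamp','wrench_grip','wrench_drive']:
        for r in regions_of(p,t):
            c=cloud(p,r['pixels']); print(t,round(r['score'],2),r['extent'],np.round(np.median(c,0),3) if len(c) else None,np.round(c.min(0),3),np.round(c.max(0),3))
E
```

```text
pics
{'clock': np.float64(0.0), 'q': array([ 1.303,  0.69 , -0.195,  1.566,  0.157,  0.902, -0.215]), 'qd': array([ 0.002, -0.001, -0.001,  0.   , -0.002, -0.   ,  0.001]), 'joint_torque': array([-1.0000e-03, -5.2756e+01, -1.2670e+00, -1.5343e+01, -5.3000e-02,
        7.0000e-03,  0.0000e+00]), 'tool_pos': array([ 0.186, -0.596,  0.207]), 'eef_rot': array([ 0.989,  0.15 , -0.   , -0.001]), 'contact_force': array([-0.201,  0.182, -0.168]), 'moment': array([-0.047, -0.012, -0.018]), 'opening': np.float64(1.001)}
scene 1 45.645781317132965 [-0.08766546  0.85062389  0.68438492]
sleeve 0.87 [221.0, 306.6, 239.1, 338.2] [0.48  0.283 0.037] [ 0.471  0.263 -0.001] [0.501 0.29  0.059]
sleeve 0.85 [194.3, 286.1, 209.3, 316.9] [0.568 0.272 0.035] [ 0.559  0.197 -0.003] [0.65  0.282 0.059]
sleeve 0.67 [239.0, 290.6, 251.9, 319.2] [0.497 0.216 0.036] [ 0.488  0.196 -0.002] [0.516 0.224 0.061]
pinch_clamp 0.83 [235.1, 181.7, 347.2, 299.6] [0.523 0.052 0.039] [ 0.483 -0.465 -0.005] [0.706 0.131 0.205]
wrench_grip 0.93 [303.6, 180.3, 347.4, 245.4] [ 0.497 -0.085  0.152] [ 0.489 -0.295 -0.002] [ 0.65
[... 210 characters left out ...]
7, 252.3, 172.0, 259.3] [0.486 0.272 0.049] [ 0.473  0.257 -0.006] [0.499 0.284 0.061]
sleeve 0.44 [184.8, 242.2, 198.1, 255.6] [0.505 0.206 0.047] [ 0.491  0.191 -0.004] [0.514 0.216 0.063]
pinch_clamp 0.82 [224.8, 206.8, 338.4, 261.2] [0.532 0.031 0.016] [ 0.484 -0.177 -0.009] [0.614 0.125 0.207]
wrench_grip 0.71 [271.5, 242.7, 338.3, 248.7] [ 0.5   -0.098  0.157] [ 0.489 -0.177 -0.009] [ 0.531 -0.011  0.207]
wrench_drive 0.6 [259.3, 239.7, 339.1, 251.0] [ 0.5   -0.07   0.139] [ 0.489 -0.161 -0.009] [0.527 0.027 0.207]
wrench_drive 0.34 [220.7, 204.8, 339.0, 259.8] [0.532 0.031 0.015] [ 0.482 -0.176 -0.009] [0.618 0.129 0.207]
wrist 3 70.15146473387344 [ 0.24821564 -0.57646538  0.3852324 ]
```

Run:
```python
import cv2,numpy as np
a=cv2.imread('pics/scene0.png');b=cv2.imread('pics/top0.png')
c=cv2.resize(a[160:360,150:400],(750,600),interpolation=cv2.INTER_CUBIC);cv2.imwrite('pics/sc1.png',c)
c=cv2.resize(b[180:300,130:350],(792,432),interpolation=cv2.INTER_CUBIC);cv2.imwrite('pics/tc1.png',c)
```

```text
(no output)
```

View pics/scene0.png

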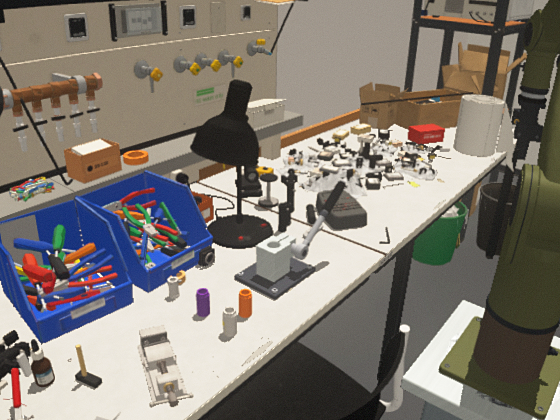

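View pics/sc1.png

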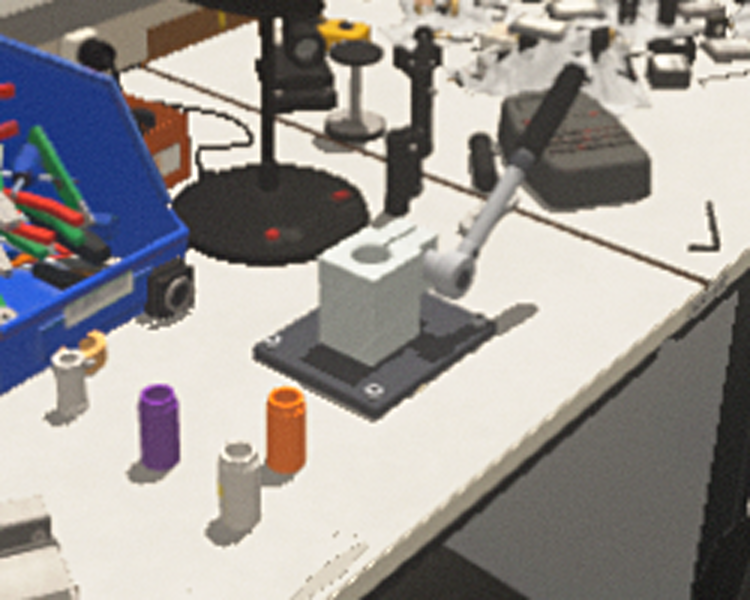

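View pics/tc1.png

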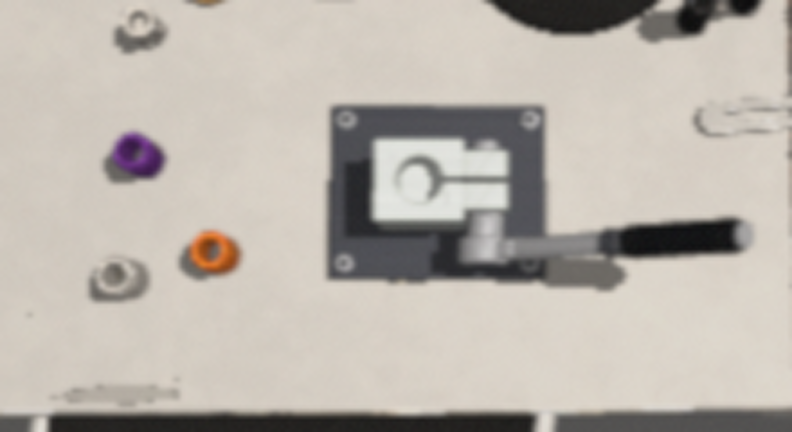

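The scene picture shows four sleeve-like things:
- (230,322): steel, with a yellow sticker
- (245,303): orange
- (203,302): purple
- (173,288): the short post holder

The sleeve meant is the one at (230,322), about (0.486, 0.272). The enlarged crop confirms the yellow sticker. I'll lift and carry the arm over to it.

Request:
send_rows(
  series=[
    {"dz": -40,"grip": 1},
    {"dz": -40},
    {"dz": -40},
    {"dx": 34,"dy": -5},
    {"dx": 34,"dy": -5},
    {"dx": 34,"dy": -5},
    {"dx": 34,"dy": -5},
    {"dx": 34,"dy": -5},
    {"dx": 34,"dy": -5},
    {"dx": 34,"dy": -5},
    {"dx": 34,"dy": -5},
    {"dx": 34,"dy": -5},
    {"dx": 34,"dy": -5},
    {"turn": -0.15},
    {"turn": -0.15},
    {},
  ],
  force=20,
)

```text
schema error: expected keys grip, dx, dy, dz, turn
```

Run:
```python
from h import *
s=get_state(); print(s['clock'],np.round(s['q'],3),np.round(s['tool_pos'],3),np.round(s['eef_rot'],3))
p=snapshot('top'); save(p,'top1.png')
# refine with color masks from top & scene
for uv,z,n in [((162,255.6),.058,'sleeve'),((246.1,230),.092,'bore')]: print(n,ray_z(p,*uv,z))
```

```text
0.75 [ 1.303  0.689 -0.195  1.565  0.157  0.903 -0.215] [ 0.186 -0.597  0.208] [0.989 0.15  0.    0.   ]
sleeve [0.48637541 0.27057761 0.058     ]
bore [0.54710503 0.05599752 0.092     ]
```

Request:
send_rows(
  series=[
    {"dx": 0,"dy": 0,"dz": -40,"turn": 0,"grip": 1},
    {"dx": 0,"dy": 0,"dz": -40,"turn": 0,"grip": 1},
    {"dx": 0,"dy": 0,"dz": -40,"turn": 0,"grip": 1},
    {"dx": 34,"dy": -5,"dz": 0,"turn": 0,"grip": 1},
    {"dx": 34,"dy": -5,"dz": 0,"turn": 0,"grip": 1},
    {"dx": 34,"dy": -5,"dz": 0,"turn": 0,"grip": 1},
    {"dx": 34,"dy": -5,"dz": 0,"turn": 0,"grip": 1},
    {"dx": 34,"dy": -5,"dz": 0,"turn": 0,"grip": 1},
    {"dx": 34,"dy": -5,"dz": 0,"turn": 0,"grip": 1},
    {"dx": 34,"dy": -5,"dz": 0,"turn": 0,"grip": 1},
    {"dx": 34,"dy": -5,"dz": 0,"turn": 0,"grip": 1},
    {"dx": 34,"dy": -5,"dz": 0,"turn": 0,"grip": 1},
    {"dx": 34,"dy": -5,"dz": 0,"turn": 0,"grip": 1},
    {"dx": 0,"dy": 0,"dz": 0,"turn": -0.15,"grip": 1},
    {"dx": 0,"dy": 0,"dz": 0,"turn": -0.15,"grip": 1},
    {"dx": 0,"dy": 0,"dz": 0,"turn": 0,"grip": 1},
  ],
  force=20,
)

```text
clock: 2.4
tool_pos: [0.4957, -0.4477, 0.3275]
eef_rot: [0.955, 0.297, 0.0, -0.0]
contact_force: [0.2, -0.5, -0.7]
opening: 0.998
```

Run:
```python
from h import *
s=get_state(); print(s['clock'],np.round(s['q'],3),np.round(s['tool_pos'],3),np.round(s['eef_rot'],3))
```

```text
2.4 [ 0.804  0.658 -0.284  1.242  0.18   1.266 -0.445] [ 0.496 -0.448  0.327] [ 0.955  0.297  0.    -0.   ]
```

Request:
send_rows(
  series=[
    {"dx": 25,"dy": -31,"dz": 0,"turn": -0.15,"grip": 1},
    {"dx": 30,"dy": -27,"dz": 0,"turn": -0.15,"grip": 1},
    {"dx": 33,"dy": -22,"dz": 0,"turn": -0.15,"grip": 1},
    {"dx": 36,"dy": -17,"dz": 0,"turn": -0.15,"grip": 1},
    {"dx": 38,"dy": -11,"dz": 0,"turn": -0.15,"grip": 1},
    {"dx": 40,"dy": -6,"dz": 0,"turn": -0.15,"grip": 1},
    {"dx": 40,"dy": -1,"dz": 0,"turn": -0.067,"grip": 1},
    {"dx": 40,"dy": 0,"dz": 0,"turn": 0,"grip": 1},
    {"dx": 40,"dy": 0,"dz": 0,"turn": 0,"grip": 1},
    {"dx": 40,"dy": 0,"dz": 0,"turn": 0,"grip": 1},
    {"dx": 0,"dy": 0,"dz": 0,"turn": 0,"grip": 1},
  ],
)

```text
clock: 3.5
tool_pos: [0.5165, -0.0422, 0.3287]
eef_rot: [0.706, 0.709, 0.002, -0.001]
contact_force: [0.3, -0.0, -0.1]
opening: 0.999
```

Run:
```python
from h import *
s=get_state(); print(s['clock'],np.round(s['q'],3),np.round(s['tool_pos'],3),np.round(s['eef_rot'],4))
p=snapshot('wrist'); save(p,'w1.png'); np.savez('w1.npz',**p)
```

```text
3.5 [ 0.383  0.452 -0.602  1.695  0.28   1.081 -0.301] [ 0.517 -0.042  0.329] [ 0.7057  0.7085  0.0019 -0.0008]
```

View pics/w1.png

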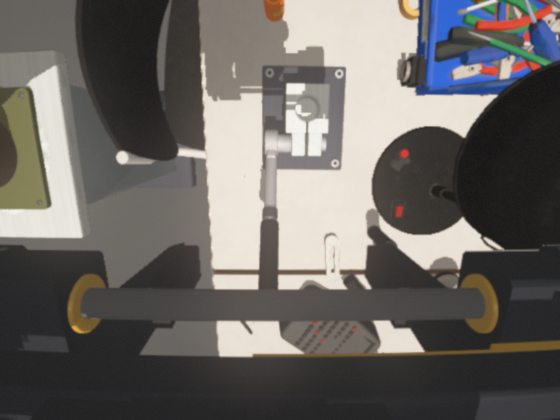

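The wrist view shows the clamp's bore at about (308,108). The wrench head is at (277,143) with the handle running down to about (268,290). The lamp head is at the right and has to be kept clear.

Run:
```python
from h import *
p=dict(np.load('w1.npz'))
im=p['img'][50:180,220:380]; cv2.imwrite('pics/w1c.png',cv2.resize(im,(800,650),interpolation=cv2.INTER_CUBIC)[:600,:,::-1])
# aluminium top pixels: depth cloud at z~0.092
v,u=np.mgrid[0:420,0:560]; X=unproj(p,u.ravel(),v.ravel()).reshape(420,560,3); m=(abs(X[...,2]-.092)<.004)&(X[...,0]>.48)&(X[...,0]<.62)&(X[...,1]>-.03)&(X[...,1]<.12)&(v<180)
P=X[m]; print(len(P),P.min(0),P.max(0),np.median(P,0))
rect=cv2.minAreaRect((P[:,:2]*1000).astype(np.float32)); print(rect)
mb=(abs(X[...,2]-.012)<.004)&(X[...,0]>.45)&(X[...,0]<.65)&(X[...,1]>-.07)&(X[...,1]<.18)&(p['img'].sum(2)<330)
P=X[mb]; print(len(P)); print(cv2.minAreaRect((P[:,:2]*1000).astype(np.float32)))
print('bore ray',ray_z(p,308,108,.092))
# lamp / obstacles heights
for a in [(500,180),(540,100),(430,180),(300,340)]: print(a,X[a[1],a[0]])
m=(X[...,2]>.15)&(X[...,0]>.6)&(X[...,0]<1)&(u>400)&(v<240); P=X[m]; print('lamp',P.min(0),P.max(0))
```

```text
2478 [ 0.49207292 -0.01798342  0.08800278] [0.57709936 0.08739013 0.0958289 ] [0.5438019  0.03670529 0.09240678]
((534.6114501953125, 34.64970397949219), (105.87644958496094, 84.44278717041016), 89.58476257324219)
1694
((504.5884704589844, 73.46137237548828), (190.23867797851562, 92.12120819091797), 53.63324737548828)
bore ray [0.54969085 0.05708797 0.092     ]
(500, 180) [ 0.67868943 -0.00770624  0.29078371]
(540, 100) [0.69644956 0.04972594 0.29429562]
(430, 180) [ 0.75973211 -0.04780714  0.02255224]
(300, 340) [ 0.54921463 -0.33629453  0.04672481]
lamp [ 0.66950651 -0.07514528  0.22846652] [0.72991979 0.0835794  0.32534273]
```

View pics/w1c.png

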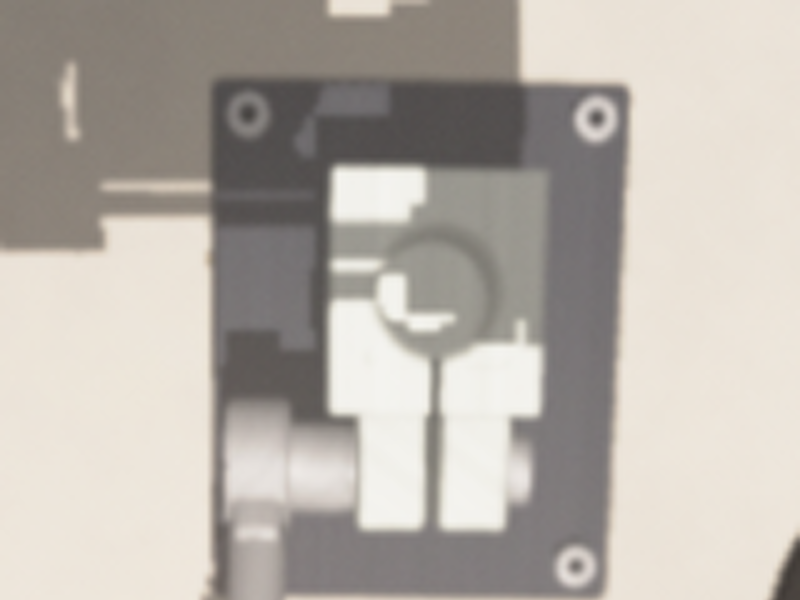

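Run:
```python
from h import *
p=dict(np.load('w1.npz'))
print('wrist bore',ray_z(p,307.4-.4,108.2-.4,.092))
for c in [(248,113),(595,117),(575,567)]: print('screw',ray_z(p,220+c[0]/5-.4,50+c[1]/5-.4,.012))
t=snapshot('top'); save(t,'t2.png'); np.savez('t2.npz',**t)
sc=snapshot('scene'); np.savez('s2.npz',**sc)
for n,q in [('top',t),('scene',sc)]:
    v,u=np.mgrid[0:420,0:560]; X=unproj(q,u.ravel(),v.ravel()).reshape(420,560,3)
    m=(abs(X[...,2]-.092)<.004)&(X[...,0]>.48)&(X[...,0]<.62)&(X[...,1]>.02)&(X[...,1]<.12); P=X[m]; print(n,len(P),P.min(0) if len(P) else 0,P.max(0) if len(P) else 0)
    m=(X[...,2]>.12)&(X[...,0]>.6)&(X[...,0]<.9)&(X[...,1]>-.12)&(X[...,1]<.15); P=X[m]; print('lamp',np.percentile(P,[0,1,99,100],axis=0))
    for zr in [(.1,.15),(.15,.2),(.2,.25),(.25,.3),(.3,.35),(.35,.4),(.4,.5)]:
        Q=P[(P[:,2]>zr[0])&(P[:,2]<zr[1])]; print(zr,len(Q),np.round(Q.min(0),3) if len(Q) else '')
# sleeve top ring in scene
im=sc['img'][290:350,205:265]; cv2.imwrite('pics/scs.png',cv2.resize(im,(600,600),interpolation=cv2.INTER_CUBIC)[:,:,::-1])
```

```text
wrist bore [0.54836315 0.05733239 0.092     ]
screw [0.49533929 0.1162989  0.012     ]
screw [0.60234763 0.11592419 0.012     ]
screw [ 0.6019773 -0.0224678  0.012    ]
top 393 [0.52179712 0.02132161 0.08804873] [0.57536484 0.08631948 0.09543615]
lamp [[ 0.60033115 -0.08598959  0.16847458]
 [ 0.6086652  -0.07963115  0.17533113]
 [ 0.8613887   0.08997179  0.46287245]
 [ 0.89986486  0.09308028  0.46881311]]
(0.1, 0.15) 0 
(0.15, 0.2) 112 [0.819 0.085 0.168]
(0.2, 0.25) 87 [ 0.671 -0.077  0.227]
(0.25, 0.3) 1090 [ 0.672 -0.086  0.25 ]
(0.3, 0.35) 2637 [ 0.684 -0.077  0.3  ]
(0.35, 0.4) 331 [ 0.715 -0.048  0.35 ]
(0.4, 0.5) 824 [ 0.6   -0.069  0.4  ]
scene 328 [0.50384349 0.02019852 0.08808564] [0.58040601 0.09059016 0.09485014]
lamp [[ 0.60005654 -0.08285521  0.12004684]
 [ 0.6057429  -0.06567929  0.12333496]
 [ 0.89119944  0.09695197  0.4532048 ]
 [ 0.89995258  0.0993574   0.46669632]]
(0.1, 0.15) 396 [ 0.765 -0.07   0.12 ]
(0.15, 0.2) 386 [ 0.764 -0.072  0.15 ]
(0.2, 0.25) 74 [ 0.671 -0.063  0.23 ]
(0.25, 0.3) 1252 [ 0.672 -0.061  0.25 ]
(0.3, 0.35) 1361 [ 0.682 -0.067  0.3  ]
(0.35, 0.4) 497 [ 0.715 -0.05   0.35 ]
(0.4, 0.5) 426 [ 0.6   -0.083  0.4  ]
```

View pics/scs.png

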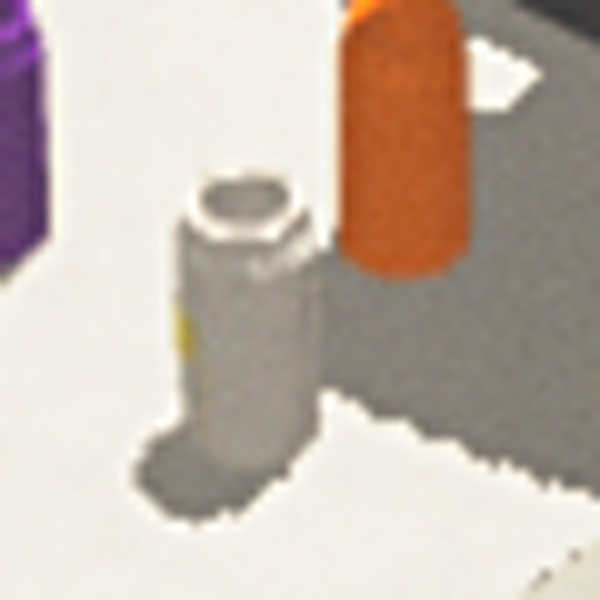

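View pics/t2.png

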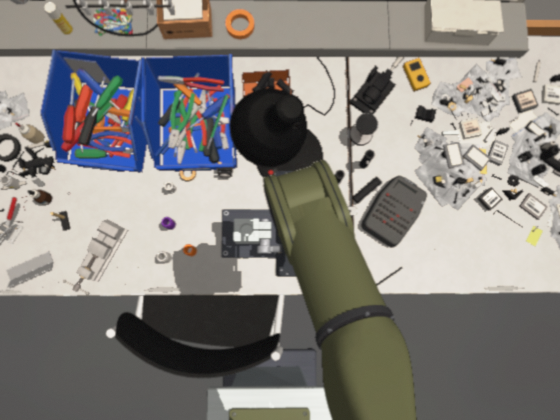

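Request:
send_rows(
  series=[
    {"dx": 40,"dy": -5,"dz": 5,"turn": 0,"grip": 1},
    {"dx": 40,"dy": -5,"dz": 5,"turn": 0,"grip": 1},
    {"dx": 40,"dy": -5,"dz": 10,"turn": 0,"grip": 1},
    {"dx": 40,"dy": -5,"dz": 20,"turn": 0,"grip": 1},
    {"dx": 40,"dy": -5,"dz": 30,"turn": 0,"grip": 1},
    {"dx": 30,"dy": -5,"dz": 30,"turn": 0,"grip": 1},
    {"dx": 0,"dy": 0,"dz": 0,"turn": 0,"grip": 1},
    {"dx": 0,"dy": 0,"dz": 0,"turn": 0,"grip": 1},
  ],
)

```text
clock: 4.45
tool_pos: [0.4875, 0.1792, 0.2272]
eef_rot: [0.709, 0.706, -0.001, 0.0]
contact_force: [-0.4, 0.4, 0.1]
opening: 0.998
```

Run:
```python
from h import *
s=get_state(); print(s['clock'],np.round(s['q'],3),np.round(s['tool_pos'],4),np.round(s['eef_rot'],4))
p=snapshot('wrist'); save(p,'w2.png'); np.savez('w2.npz',**p)
sc=dict(np.load('s2.npz')); print('scene sleeve',ray_z(sc,229.2,309.5,.058)); print(proj(p,[[.486,.271,.058],[.486,.271,0]]))
```

```text
4.45 [-0.096  0.567 -0.553  1.845  0.389  0.841 -0.847] [0.4875 0.1792 0.2272] [ 7.087e-01  7.055e-01 -1.100e-03  2.000e-04]
scene sleeve [0.48688161 0.27372393 0.058     ]
[[281.32996354 108.84835811]
 [281.5984643  112.24131237]]
```

View pics/w2.png

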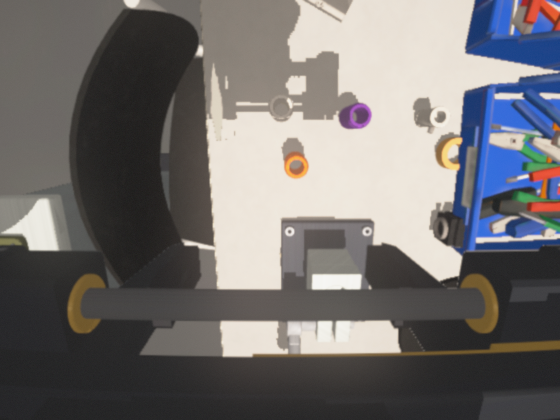

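Run:
```python
from h import *
p=dict(np.load('w2.npz'))
im=p['img'][85:185,250:330]; im=cv2.convertScaleAbs(im,alpha=1.5); cv2.imwrite('pics/w2c.png',cv2.resize(im,(480,600),interpolation=cv2.INTER_CUBIC)[:,:,::-1])
v,u=np.mgrid[0:420,0:560]; X=unproj(p,u.ravel(),v.ravel()).reshape(420,560,3)
m=(X[...,2]>.045)&(X[...,2]<.065)&(abs(X[...,0]-.487)<.03)&(abs(X[...,1]-.272)<.03); P=X[m]; print(len(P),P.min(0),P.max(0),np.median(P,0)); print(cv2.minEnclosingCircle((P[:,:2]*1000).astype(np.float32)), u[m].min(),u[m].max(),v[m].min(),v[m].max())
print('orange',ray_z(p,296,165,.058))
```

```text
356 [0.47092252 0.25930157 0.04564658] [0.49915345 0.2873752  0.06115324] [0.48559913 0.27370659 0.05748773]
((485.20489501953125, 273.6734924316406), 14.671189308166504) 268 293 94 120
orange [0.50257825 0.20903389 0.058     ]
```

View pics/w2c.png

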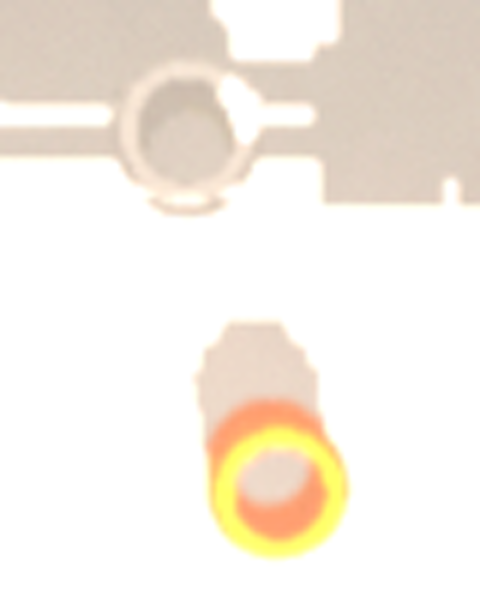

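Request:
send_rows(
  series=[
    {"dx": 35,"dy": -1,"dz": 20,"turn": 0,"grip": 1},
    {"dx": 35,"dy": -1,"dz": 20,"turn": 0,"grip": 1},
    {"dx": 24,"dy": 0,"dz": 20,"turn": 0,"grip": 1},
    {"dx": 0,"dy": 0,"dz": 35,"turn": 0,"grip": 1},
    {"dx": 0,"dy": 0,"dz": 35,"turn": 0,"grip": 1},
    {"dx": 0,"dy": 0,"dz": 35,"turn": 0,"grip": 1},
    {"dx": 0,"dy": 0,"dz": 20,"turn": 0,"grip": 1},
    {"dx": 0,"dy": 0,"dz": 13,"turn": 0,"grip": 1},
    {"dx": 0,"dy": 0,"dz": 0,"turn": 0,"grip": 1},
    {"dx": 0,"dy": 0,"dz": 0,"turn": 0,"grip": 1},
  ],
)

```text
clock: 5.5
tool_pos: [0.4868, 0.2745, 0.0309]
eef_rot: [0.708, 0.706, 0.001, 0.0]
contact_force: [0.5, 0.6, -0.3]
opening: 1.004
```

Request:
send_rows(
  series=[
    {"dx": -1,"dy": -1,"dz": 1,"turn": 0,"grip": 0.5},
    {"dx": 0,"dy": 0,"dz": 0,"turn": 0,"grip": 0.2},
    {"dx": 0,"dy": 0,"dz": 0,"turn": 0,"grip": 0.2},
    {"dx": 0,"dy": 0,"dz": 0,"turn": 0,"grip": 0.2},
    {"dx": 0,"dy": 0,"dz": 0,"turn": 0,"grip": 0.2},
    {"dx": 0,"dy": 0,"dz": 0,"turn": 0,"grip": 0.2},
  ],
  force=20,
)

```text
clock: 6.1
tool_pos: [0.4844, 0.2738, 0.0289]
eef_rot: [0.708, 0.706, 0.0, 0.0]
contact_force: [-0.1, -0.2, 0.8]
opening: 0.479
```

Run:
```python
from h import *
s=get_state(); print(s['clock'],np.round(s['tool_pos'],4),np.round(s['eef_rot'],4),s['opening']*88,s['contact_force'])
```

```text
6.1 [0.4844 0.2738 0.0289] [7.078e-01 7.064e-01 1.000e-04 1.000e-04] 42.14256030644826 [-0.11543707 -0.1786681   0.80208716]
```

Still closing; a few more rows.

Request:
send_rows(
  series=[
    {"dx": 0,"dy": 0,"dz": 0,"turn": 0,"grip": 0.2},
    {"dx": 0,"dy": 0,"dz": 0,"turn": 0,"grip": 0.2},
    {"dx": 0,"dy": 0,"dz": 0,"turn": 0,"grip": 0.2},
    {"dx": 0,"dy": 0,"dz": 0,"turn": 0,"grip": 0.2},
    {"dx": 0,"dy": 0,"dz": 0,"turn": 0,"grip": 0.2},
  ],
)

```text
clock: 6.6
tool_pos: [0.4843, 0.2737, 0.0288]
eef_rot: [0.708, 0.706, -0.0, 0.0]
contact_force: [0.3, -0.1, 0.3]
opening: 0.199
```

Run:
```python
from h import *
s=get_state(); print(s['clock'],np.round(s['tool_pos'],4),np.round(s['eef_rot'],4),s['opening']*88,s['contact_force'])
```

```text
6.6 [0.4843 0.2737 0.0288] [ 7.078e-01  7.064e-01 -1.000e-04  1.000e-04] 17.499108463822388 [ 0.26519044 -0.10168358  0.34923503]
```

Run:
```python
from h import *
p=snapshot('wrist'); save(p,'w3.png'); np.savez('w3.npz',**p)
q=snapshot('scene'); cv2.imwrite('pics/s3.png',cv2.resize(q['img'][230:380,150:350],(800,600),interpolation=cv2.INTER_CUBIC)[:,:,::-1]); np.savez('s3.npz',**q)
```

```text
(no output)
```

View pics/w3.png

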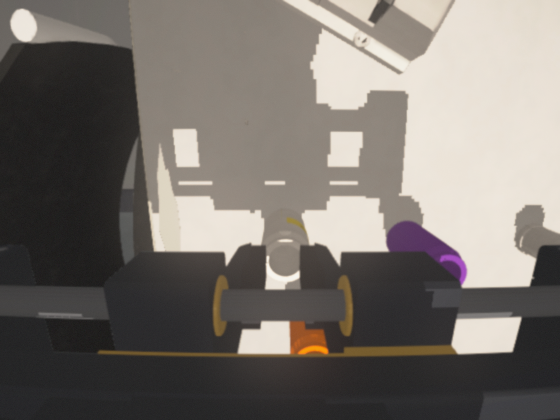

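View pics/s3.png

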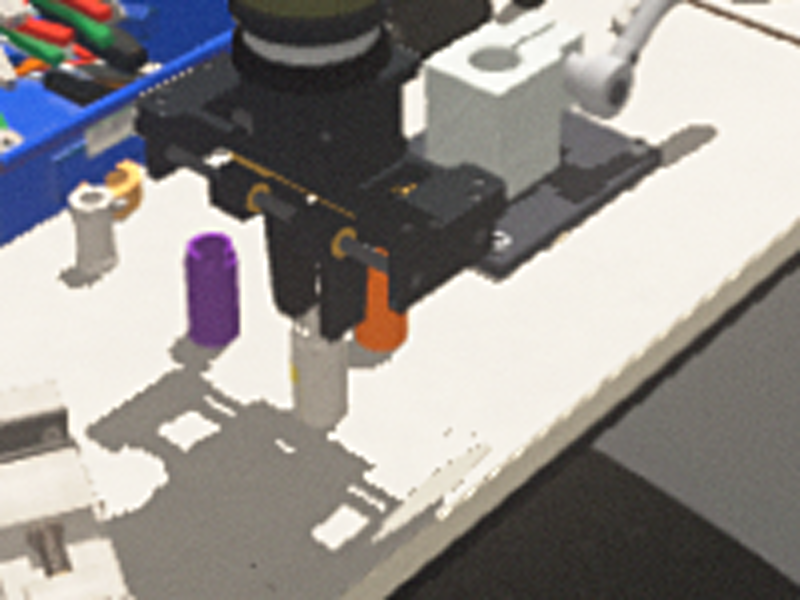

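Run:
```python
from h import *
p=dict(np.load('w3.npz'))
print(proj(p,[[.4855,.2735,.058],[.4855,.2735,0],[.4843,.2737,.0288],[.4843,.2737,.048]]))
v,u=np.mgrid[0:420,0:560]; X=unproj(p,u.ravel(),v.ravel()).reshape(420,560,3)
for vv in range(205,345,8): print(vv,[ (uu,*np.round(X[vv,uu]*1000).astype(int)) for uu in (262,275,287,300,312)])
cv2.imwrite('pics/w3c.png',cv2.resize(p['img'][190:360,190:390],(706,600),interpolation=cv2.INTER_CUBIC)[:,:,::-1])
```

```text
[[285.11407533 260.73108689]
 [284.52004198 227.56610395]
 [282.86982843 241.29124808]
 [282.87616906 253.14255873]]
205 [(262, np.int64(470), np.int64(290), np.int64(0)), (275, np.int64(479), np.int64(291), np.int64(1)), (287, np.int64(487), np.int64(290), np.int64(1)), (300, np.int64(496), np.int64(290), np.int64(1)), (312, np.int64(505), np.int64(290), np.int64(0))]
213 [(262, np.int64(469), np.int64(284), np.int64(0)), (275, np.int64(479), np.int64(287), np.int64(10)), (287, np.int64(487), np.int64(289), np.int64(15)), (300, np.int64(496), np.int64(285), np.int64(2)), (312, np.int64(505), np.int64(284), np.int64(0))]
221 [(262, np.int64(469), np.int64(279), np.int64(1)), (275, np.int64(479), np.int64(287), np.int64(30)), (287, np.int64(487), np.int64(289), np.int64(35)), (300, np.int64(495), np.int64(284), np.int64(19)), (312, np.int64(505), np.int64(279), np.int64(1))]
229 [(262, np.int64(469), np.int64(273), np.int64(2)), (275, np.int64(480), np.int64(287), np.int64(45)), (287, np.int64(487), np.int64(288), np.int64(48)), (300, np.int64(494), np.int64(285), np.int64(40)), (312,
[... 2994 characters left out ...]
78), np.int64(191), np.int64(0)), (287, np.int64(487), np.int64(192), np.int64(0)), (300, np.int64(495), np.int64(219), np.int64(38)), (312, np.int64(496), np.int64(267), np.int64(106))]
333 [(262, np.int64(467), np.int64(184), np.int64(0)), (275, np.int64(478), np.int64(185), np.int64(1)), (287, np.int64(487), np.int64(185), np.int64(1)), (300, np.int64(495), np.int64(219), np.int64(47)), (312, np.int64(502), np.int64(222), np.int64(50))]
341 [(262, np.int64(467), np.int64(177), np.int64(1)), (275, np.int64(478), np.int64(176), np.int64(0)), (287, np.int64(488), np.int64(177), np.int64(0)), (300, np.int64(495), np.int64(219), np.int64(54)), (312, np.int64(502), np.int64(219), np.int64(54))]
```

View pics/w3c.png

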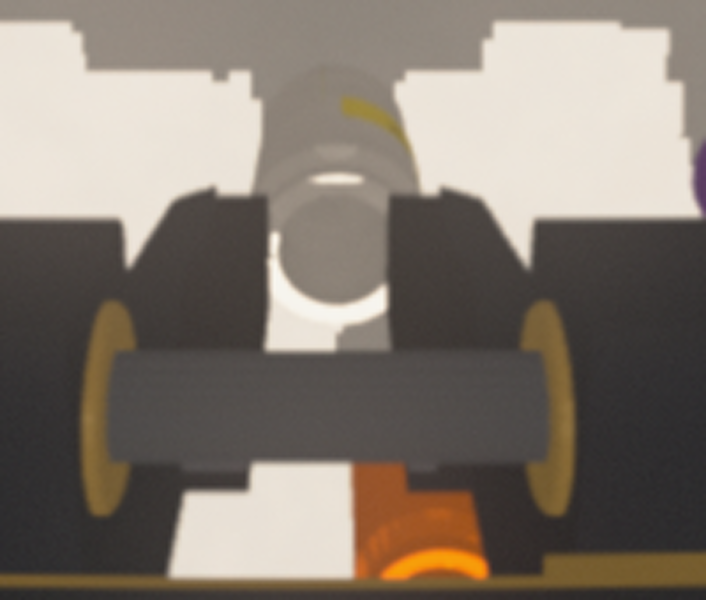

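Run:
```python
from h import *
p=dict(np.load('s3.npz'))
v,u=np.mgrid[0:420,0:560]; X=unproj(p,u.ravel(),v.ravel()).reshape(420,560,3)
for a in [(333,330),(300,308),(285,300),(340,310),(350,300),(318,325),(318,345),(318,375),(318,405)]:
    uu,vv=150+a[0]//4,230+a[1]//4; print(a,np.round(X[vv,uu]*1000))
print((proj(p,[[.4843,.2737,.0288],[.4843,.2737,.058]])-[150,230])*4)
```

```text
(333, 330) [466. 284.  68.]
(300, 308) [496. 276.  61.]
(285, 300) [500. 284.  69.]
(340, 310) [462. 283.  82.]
(350, 300) [464. 275.  81.]
(318, 325) [493. 268.  48.]
(318, 345) [478. 284.  52.]
(318, 375) [478. 284.  35.]
(318, 405) [479. 285.  14.]
[[321.94506609 365.7924471 ]
 [320.54481755 320.04770837]]
```

Both cameras agree that the fingertips ended at z≈61 mm, just over the sleeve's 58 mm top, although the reported TCP is z=29 mm. The sleeve still stands upright at (0.4865, 0.273). I'll open, go lower and look again.

Request:
send_rows(
  series=[
    {"dx": 0,"dy": 1,"dz": 0,"turn": 0,"grip": 0.7},
    {"dx": 0,"dy": 1,"dz": 0,"turn": 0,"grip": 0.7},
    {"dx": 0,"dy": 0,"dz": 0,"turn": 0,"grip": 0.7},
    {"dx": 0,"dy": 0,"dz": 0,"turn": 0,"grip": 0.7},
    {"dx": 0,"dy": 0,"dz": 0,"turn": 0,"grip": 0.7},
    {"dx": 0,"dy": 0,"dz": 0,"turn": 0,"grip": 0.7},
  ],
)

```text
clock: 7.3
tool_pos: [0.4863, 0.2738, 0.0288]
eef_rot: [0.708, 0.706, -0.0, 0.0]
contact_force: [-0.4, -0.5, 0.2]
opening: 0.698
```

Run:
```python
from h import *
s=get_state(); print(s['clock'],np.round(s['tool_pos'],4),s['opening']*88,s['contact_force'])
p=snapshot('wrist'); save(p,'w4.png'); np.savez('w4.npz',**p)
v,u=np.mgrid[0:420,0:560]; X=unproj(p,u.ravel(),v.ravel()).reshape(420,560,3)
# finger points: front faces
m=(X[...,2]>.02)&(X[...,2]<.13)&(abs(X[...,1]-.275)<.02)&(abs(X[...,0]-.485)<.08); P=X[m]
for a in range(410,560,6):
    Q=P[(P[:,0]*1000>=a)&(P[:,0]*1000<a+6)]
    if len(Q): print(a,len(Q),np.round(Q[:,2].min()*1000),np.round(Q[:,2].max()*1000))
```

```text
7.3 [0.4863 0.2738 0.0288] 61.418610216822145 [-0.37853708 -0.48469493  0.1894027 ]
434 42 94.0 108.0
440 554 61.0 109.0
446 1663 60.0 130.0
452 946 60.0 107.0
470 292 20.0 60.0
476 671 20.0 60.0
482 645 20.0 61.0
488 669 20.0 60.0
494 375 20.0 60.0
500 1 31.0 31.0
512 615 59.0 106.0
518 1025 60.0 130.0
524 1308 60.0 130.0
530 206 71.0 109.0
554 236 20.0 53.0
```

View pics/w4.png

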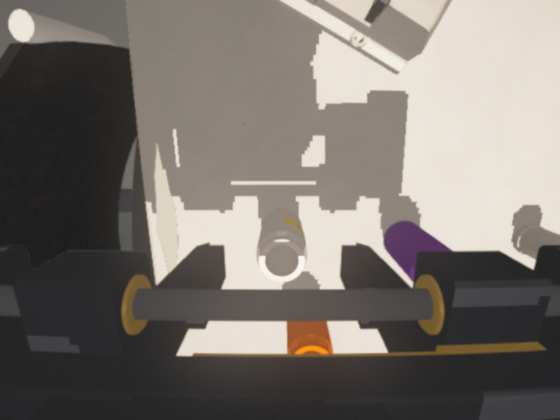

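Run:
```python
from h import *
p=dict(np.load('w4.npz'))
v,u=np.mgrid[0:420,0:560]; X=unproj(p,u.ravel(),v.ravel()).reshape(420,560,3)
for a in [(430,256),(450,256),(480,256),(500,256),(530,256),(555,256),(430,300),(500,300),(550,300),(430,340),(500,340),(395,290),(370,260),(355,250),(20,250),(80,256)]: print(a,np.round(X[a[1],a[0]]*1000))
```

```text
(430, 256) [525. 309. 135.]
(450, 256) [531. 309. 134.]
(480, 256) [539. 309. 134.]
(500, 256) [545. 308. 134.]
(530, 256) [663. 257.  16.]
(555, 256) [565. 306. 130.]
(430, 300) [523. 300. 141.]
(500, 300) [536. 304. 148.]
(550, 300) [556. 299. 141.]
(430, 340) [524. 289. 142.]
(500, 340) [538. 293. 149.]
(395, 290) [516. 301. 137.]
(370, 260) [525. 285.  83.]
(355, 250) [522. 283.  68.]
(20, 250) [407. 307. 126.]
(80, 256) [431. 308. 133.]
```

Request:
send_rows(
  series=[
    {"dx": 0,"dy": 0,"dz": 10,"turn": 0,"grip": 0.7},
    {"dx": 0,"dy": 0,"dz": 10,"turn": 0,"grip": 0.7},
    {"dx": -1,"dy": 0,"dz": 8,"turn": 0,"grip": 0.7},
    {"dx": 0,"dy": 0,"dz": 0,"turn": 0,"grip": 0.2},
    {"dx": 0,"dy": 0,"dz": 0,"turn": 0,"grip": 0.2},
    {"dx": 0,"dy": 0,"dz": 0,"turn": 0,"grip": 0.2},
    {"dx": 0,"dy": 0,"dz": 0,"turn": 0,"grip": 0.2},
    {"dx": 0,"dy": 0,"dz": 0,"turn": 0,"grip": 0.2},
    {"dx": 0,"dy": 0,"dz": 0,"turn": 0,"grip": 0.2},
    {"dx": 0,"dy": 0,"dz": 0,"turn": 0,"grip": 0.2},
  ],
)

```text
clock: 8.35
tool_pos: [0.4865, 0.2729, 0.0011]
eef_rot: [0.708, 0.706, 0.0, 0.0]
contact_force: [-0.2, -0.4, 2.7]
opening: 0.32
```

Run:
```python
from h import *
s=get_state(); print(s['clock'],np.round(s['tool_pos'],4),s['opening']*88,s['contact_force'],s['eef_rot'])
```

```text
8.35 [0.4865 0.2729 0.0011] 28.150591503866096 [-0.24526147 -0.43589079  2.7443206 ] [7.07825255e-01 7.06387523e-01 2.68279643e-04 5.89584235e-05]
```

Request:
send_rows(
  series=[
    {"dx": 0,"dy": 0,"dz": -25,"turn": 0,"grip": 0.2},
    {"dx": 0,"dy": 0,"dz": -35,"turn": 0,"grip": 0.2},
    {"dx": 0,"dy": 0,"dz": -35,"turn": 0,"grip": 0.2},
    {"dx": 0,"dy": 0,"dz": -35,"turn": 0,"grip": 0.2},
    {"dx": -36,"dy": 10,"dz": -5,"turn": 0,"grip": 0.2},
    {"dx": -36,"dy": 11,"dz": 0,"turn": 0,"grip": 0.2},
    {"dx": -36,"dy": 10,"dz": 0,"turn": 0,"grip": 0.2},
    {"dx": -36,"dy": 10,"dz": 0,"turn": 0,"grip": 0.2},
    {"dx": -36,"dy": 10,"dz": 0,"turn": 0,"grip": 0.2},
    {"dx": -36,"dy": 11,"dz": 0,"turn": 0,"grip": 0.2},
    {"dx": 0,"dy": 0,"dz": 0,"turn": 0,"grip": 0.2},
    {"dx": 0,"dy": 0,"dz": 0,"turn": 0,"grip": 0.2},
  ],
)

```text
clock: 9.55
tool_pos: [0.5477, 0.0555, 0.1356]
eef_rot: [0.709, 0.705, -0.0, -0.0]
contact_force: [0.1, 0.2, -0.5]
opening: 0.317
```

Run:
```python
from h import *
s=get_state(); print(s['clock'],np.round(s['tool_pos'],4),s['opening']*88,s['contact_force'],s['eef_rot'])
p=snapshot('wrist'); save(p,'w5.png'); np.savez('w5.npz',**p)
q=snapshot('scene'); cv2.imwrite('pics/s5.png',cv2.resize(q['img'][160:310,200:400],(800,600),interpolation=cv2.INTER_CUBIC)[:,:,::-1]); np.savez('s5.npz',**q)
```

```text
9.55 [0.5477 0.0555 0.1356] 27.87412732079428 [ 0.05060957  0.18776951 -0.48224678] [ 7.08726601e-01  7.05483174e-01 -2.69107311e-04 -1.54781314e-04]
```

View pics/w5.png

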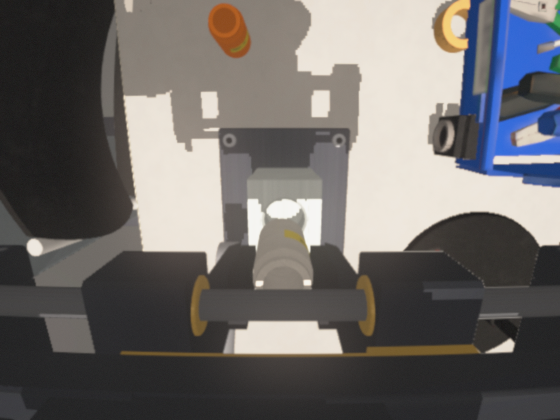

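View pics/s5.png

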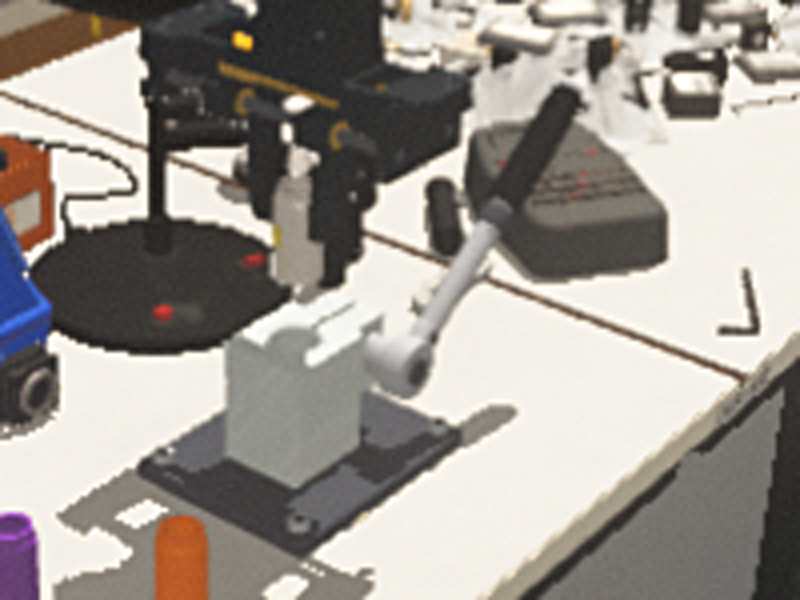

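Run:
```python
from h import *
p=dict(np.load('w5.npz'))
cv2.imwrite('pics/w5c.png',cv2.resize(p['img'][160:300,220:350],(650,700),interpolation=cv2.INTER_CUBIC)[:600,:,::-1])
v,u=np.mgrid[0:420,0:560]; X=unproj(p,u.ravel(),v.ravel()).reshape(420,560,3)
m=(X[...,2]>.136)&(X[...,2]<.165)&(abs(X[...,0]-.548)<.02)&(X[...,1]>.04)&(X[...,1]<.08)&(v>200)
P=X[m]; 
A=np.c_[P[:,:2]*2,np.ones(len(P))]; 
from scipy.optimize import least_squares
f=lambda c: np.hypot(P[:,0]-c[0],P[:,1]-c[1])-.0145
r=least_squares(f,[.548,.056],loss='soft_l1',f_scale=.001); print(len(P),r.x,np.std(r.fun),P.min(0))
for z in [(.136,.146),(.146,.156),(.156,.166)]:
    Q=P[(P[:,2]>z[0])&(P[:,2]<z[1])]; g=least_squares(lambda c: np.hypot(Q[:,0]-c[0],Q[:,1]-c[1])-.0145,[.548,.056],loss='soft_l1',f_scale=.001); print(z,len(Q),g.x)
print('proj sleeve bottom',proj(p,[[*r.x,.1346]]),'bore w1',proj(p,[[.5484,.0573,.092]]))
m=(abs(X[...,2]-.092)<.003)&(X[...,0]>.5)&(X[...,0]<.6)&(X[...,1]>.04)&(X[...,1]<.11); P=X[m]; print(P.min(0),P.max(0))
```

```text
798 [0.54707911 0.05699062] 0.0018613540309071152 [0.53297534 0.04691695 0.1360746 ]
(0.136, 0.146) 197 [0.54679643 0.05672592]
(0.146, 0.156) 234 [0.54694159 0.05667353]
(0.156, 0.166) 367 [0.54787769 0.05789183]
proj sleeve bottom [[281.85767464 238.53093705]] bore w1 [[283.77230799 219.18122268]]
[0.52051343 0.04014207 0.08924081] [0.576715   0.0888224  0.09459232]
```

View pics/w5c.png

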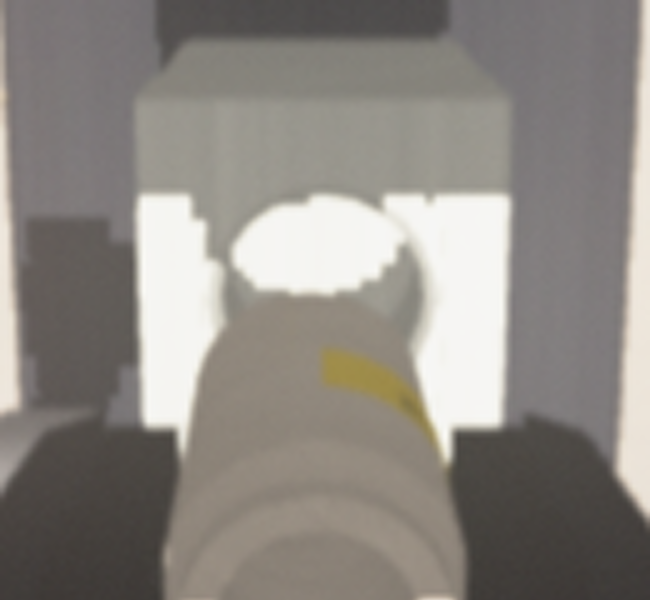

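Request:
send_rows(
  series=[
    {"dx": 1.1,"dy": 1.3,"dz": 15,"turn": 0,"grip": 0.2},
    {"dx": 0,"dy": 0,"dz": 15,"turn": 0,"grip": 0.2},
    {"dx": 0,"dy": 0,"dz": 6,"turn": 0,"grip": 0.2},
    {"dx": 0,"dy": 0,"dz": 0,"turn": 0,"grip": 0.2},
    {"dx": 0,"dy": 0,"dz": 0,"turn": 0,"grip": 0.2},
  ],
)

```text
clock: 10.15
tool_pos: [0.5492, 0.0584, 0.0998]
eef_rot: [0.707, 0.707, 0.0, -0.0]
contact_force: [0.3, 0.3, -0.5]
opening: 0.32
```

Run:
```python
from h import *
s=get_state(); print(s['clock'],np.round(s['tool_pos'],4),s['contact_force'])
p=snapshot('wrist'); np.savez('w6.npz',**p)
cv2.imwrite('pics/w6c.png',cv2.resize(p['img'][160:300,220:350],(650,700),interpolation=cv2.INTER_CUBIC)[:600,:,::-1])
v,u=np.mgrid[0:420,0:560]; X=unproj(p,u.ravel(),v.ravel()).reshape(420,560,3)
m=(abs(X[...,2]-.092)<.003)&(X[...,0]>.5)&(X[...,0]<.6)&(X[...,1]>.04)&(X[...,1]<.11); P=X[m]; print(P.min(0),P.max(0))
```

```text
10.15 [0.5492 0.0584 0.0998] [ 0.33292608  0.26374556 -0.52973763]
[0.52072142 0.04764339 0.08900555] [0.57679065 0.08884011 0.09483894]
```

View pics/w6c.png

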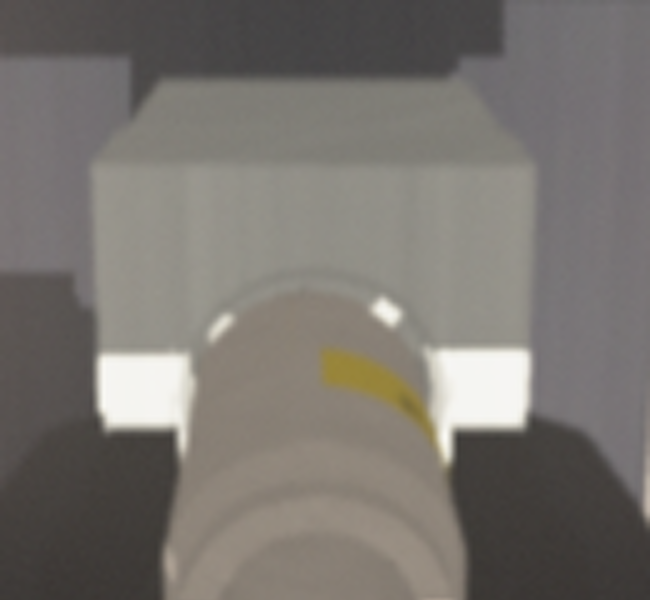

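Run:
```python
from h import *
p=dict(np.load('w6.npz')); o=np.array([220,160])
f=lambda X:(proj(p,X)-o+.5)*5-.5
for B in [(.5486,.0576),(.5492,.0584),(.5486,.0568)]:
    print(B,'bore back',f([[B[0],B[1]+.01775,.092]]),'block back edge',f([[B[0],B[1]+.031,.092],[B[0]-.028,B[1]+.031,.092],[B[0]+.028,B[1]+.031,.092]]))
    print('sleeve front bottom',f([[B[0],B[1]+.0145,.0985],[B[0],B[1]+.0135,.0985]]), f([[B[0]-.0145,B[1],.0985],[B[0]+.0145,B[1],.0985]]))
```

```text
(0.5486, 0.0576) bore back [[312.11871924 262.67433505]] block back edge [[311.96923392 161.05688314]
 [ 90.06903301 161.353482  ]
 [533.98495985 160.99496137]]
sleeve front bottom [[312.01706922 301.29899414]
 [312.02867554 308.98960754]] [[198.20052863 410.73266867]
 [426.1953816  410.6121119 ]]
(0.5492, 0.0584) bore back [[316.79336116 256.63653691]] block back edge [[316.72694959 154.80342157]
 [ 94.57332807 155.10400442]
 [538.96290391 154.75269995]]
sleeve front bottom [[316.82830078 295.12780519]
 [316.83322669 302.83569244]] [[202.78217475 404.81593542]
 [431.03488332 404.68642773]]
(0.5486, 0.0568) bore back [[312.12761    268.69594471]] block back edge [[311.97837836 167.29346982]
 [ 90.31265846 167.5808036 ]
 [533.75933716 167.2257602 ]]
sleeve front bottom [[312.02635636 307.45320703]
 [312.0379418  315.12660493]] [[198.33722797 416.63695629]
 [426.07656991 416.51802776]]
```

Request:
send_rows(
  series=[
    {"dx": -1.2,"dy": 0.2,"dz": 0,"turn": 0,"grip": 0.2},
    {"dx": 0,"dy": 0,"dz": 3,"turn": 0,"grip": 0.2},
    {"dx": 0,"dy": 0,"dz": 3,"turn": 0,"grip": 0.2},
    {"dx": 0,"dy": 0,"dz": 3,"turn": 0,"grip": 0.2},
    {"dx": 0,"dy": 0,"dz": 3,"turn": 0,"grip": 0.2},
    {"dx": 0,"dy": 0,"dz": 0,"turn": 0,"grip": 0.2},
  ],
)

```text
clock: 10.8
tool_pos: [0.5491, 0.0564, 0.0873]
eef_rot: [0.708, 0.706, -0.0, -0.0]
contact_force: [-0.7, -0.3, -1.1]
opening: 0.319
```

Run:
```python
from h import *
s=get_state(); print(s['clock'],np.round(s['tool_pos'],4),s['contact_force'],s['moment'])
```

```text
10.8 [0.5491 0.0564 0.0873] [-0.68839209 -0.32297694 -1.05726978] [-0.01836274 -0.0756861   0.01016556]
```

Request:
send_rows(
  series=[
    {"dx": 0,"dy": 0,"dz": 4,"turn": 0,"grip": 0.2},
    {"dx": 0,"dy": 0,"dz": 4,"turn": 0,"grip": 0.2},
    {"dx": 0,"dy": 0,"dz": 4,"turn": 0,"grip": 0.2},
    {"dx": 0,"dy": 0,"dz": 4,"turn": 0,"grip": 0.2},
    {"dx": 0,"dy": 0,"dz": 2,"turn": 0,"grip": 0.2},
    {"dx": 0,"dy": 0,"dz": 0,"turn": 0,"grip": 0.2},
  ],
)

```text
clock: 11.4
tool_pos: [0.5492, 0.0565, 0.0695]
eef_rot: [0.708, 0.706, -0.0, -0.0]
contact_force: [-0.3, 0.2, -1.1]
opening: 0.318
```

Run:
```python
from h import *
s=get_state(); print(s['clock'],np.round(s['tool_pos'],4),s['contact_force'],s['moment'])
```

```text
11.4 [0.5492 0.0565 0.0695] [-0.29468216  0.24779698 -1.10994065] [ 0.03872937 -0.13435528 -0.01739612]
```

Request:
send_rows(
  series=[
    {"dx": 0,"dy": 0,"dz": 1.5,"turn": 0,"grip": 0.2},
    {"dx": 0,"dy": 0,"dz": 1,"turn": 0,"grip": 0.2},
    {"dx": 0,"dy": 0,"dz": 1,"turn": 0,"grip": 0.2},
    {"dx": 0,"dy": 0,"dz": 0,"turn": 0,"grip": 0.2},
  ],
)

```text
clock: 11.8
tool_pos: [0.5495, 0.0566, 0.0671]
eef_rot: [0.708, 0.706, 0.0, 0.0]
contact_force: [-0.6, -0.0, 5.4]
opening: 0.318
```

Request:
send_rows(
  series=[
    {"dx": 0,"dy": 0,"dz": 0.5,"turn": 0,"grip": 0.2},
    {"dx": 0,"dy": 0,"dz": 0,"turn": 0,"grip": 0.2},
    {"dx": 0,"dy": 0,"dz": 0,"turn": 0,"grip": 0.6},
    {"dx": 0,"dy": 0,"dz": 0,"turn": 0,"grip": 0.6},
    {"dx": 0,"dy": 0,"dz": 0,"turn": 0,"grip": 0.6},
    {"dx": 0,"dy": 0,"dz": 0,"turn": 0,"grip": 0.6},
    {"dx": 0,"dy": 0,"dz": -10,"turn": 0,"grip": 0.6},
    {"dx": 0,"dy": 0,"dz": -25,"turn": 0,"grip": 0.6},
    {"dx": 0,"dy": 0,"dz": -30,"turn": 0,"grip": 0.6},
    {"dx": 0,"dy": 0,"dz": -30,"turn": 0,"grip": 0.6},
    {"dx": 0,"dy": 0,"dz": -30,"turn": 0,"grip": 0.6},
    {"dx": 0,"dy": 0,"dz": 0,"turn": 0,"grip": 0.6},
  ],
)

```text
clock: 13.0
tool_pos: [0.552, 0.0577, 0.1953]
eef_rot: [0.708, 0.706, 0.004, 0.002]
contact_force: [0.1, -0.0, 0.7]
opening: 0.598
```

Run:
```python
from h import *
s=get_state(); print(s['clock'],np.round(s['tool_pos'],4),s['contact_force'],s['q'])
p=snapshot('wrist'); np.savez('w7.npz',**p); save(p,'w7.png')
v,u=np.mgrid[0:420,0:560]; X=unproj(p,u.ravel(),v.ravel()).reshape(420,560,3)
m=(X[...,2]>.098)&(X[...,2]<.15)&(abs(X[...,0]-.5487)<.025)&(abs(X[...,1]-.0573)<.025)&(v<260); P=X[m]; print(len(P),P.min(0),P.max(0),np.percentile(P[:,2],[50,90,97]))
q=snapshot('scene'); cv2.imwrite('pics/s7.png',cv2.resize(q['img'][160:310,200:400],(800,600),interpolation=cv2.INTER_CUBIC)[:,:,::-1]); np.savez('s7.npz',**q)
```

```text
13.0 [0.552  0.0577 0.1953] [ 0.09446973 -0.03643639  0.67701125] [ 0.15269039  0.65577948 -0.56974893  1.79023255  0.46564273  0.82406597
 -0.64542806]
773 [0.53414208 0.04529484 0.09824797] [0.56248693 0.07241089 0.12638857] [0.11956464 0.12498336 0.12536348]
```

View pics/w7.png

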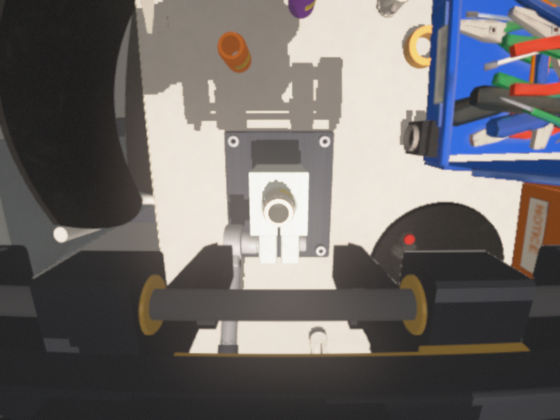

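View pics/s7.png

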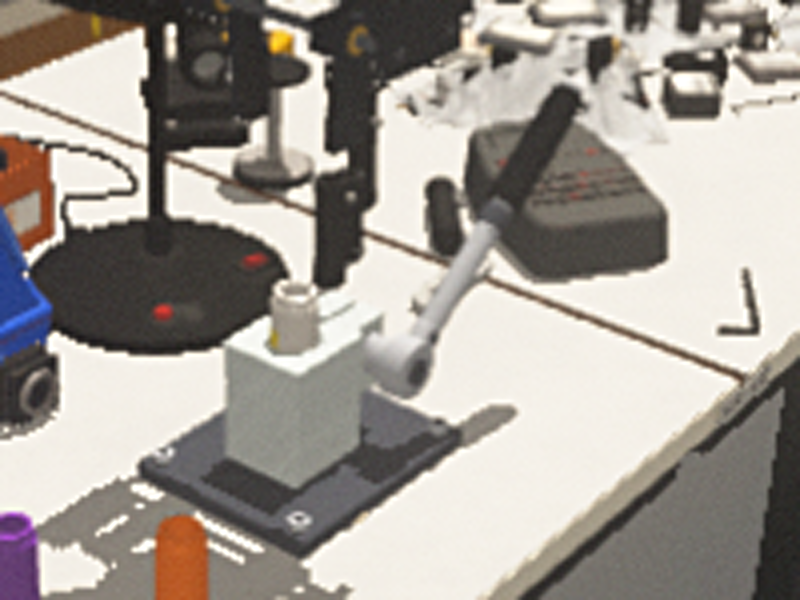

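```bash
cat > hand.py <<'E'
from h import *
def handle(q,lo=-.19,hi=-.005):
    v,u=np.mgrid[0:420,0:560]; X=unproj(q,u.ravel(),v.ravel()).reshape(420,560,3)
    m=(abs(X[...,0]-.5)<.02)&(X[...,1]<.0)&(X[...,1]>lo)&(X[...,2]>.03)&(X[...,2]<.24)
    return X[m], q['img'][m]
E
python3 - <<'E'
from hand import *
for n in ['s7.npz','t2.npz','s2.npz']:
    q=dict(np.load(n)); P,C=handle(q)
    d=C.sum(1)<200
    for nm,k in [('dark',d),('light',~d)]:
        Q=P[k]; 
        if len(Q)<10: continue
        l=cv2.fitLine(Q.astype(np.float32),cv2.DIST_HUBER,0,.01,.01).ravel(); print(n,nm,len(Q),np.round(l,4),'angle',np.degrees(np.arctan2(abs(l[2]),abs(l[1]))),Q.min(0).round(3),Q.max(0).round(3))
E
```

```text
s7.npz dark 267 [ 0.0055  0.7842 -0.6204  0.4969 -0.1097  0.1729] angle 38.348934 [ 0.487 -0.149  0.132] [ 0.51  -0.074  0.202]
s7.npz light 329 [ 0.0143  0.7814 -0.6239  0.4974 -0.0598  0.1324] angle 38.603405 [ 0.488 -0.159  0.058] [ 0.511 -0.     0.206]
t2.npz light 77 [ 0.1264  0.7502 -0.649   0.4999 -0.0126  0.0948] angle 40.860455 [ 0.492 -0.026  0.058] [ 0.518 -0.001  0.109]
s2.npz dark 271 [ 0.0088  0.7796 -0.6263  0.4969 -0.1094  0.1726] angle 38.777092 [ 0.488 -0.15   0.13 ] [ 0.511 -0.072  0.201]
s2.npz light 327 [ 0.0296  0.7912 -0.6108  0.4976 -0.0532  0.1265] angle 37.667152 [ 0.488 -0.159  0.054] [ 0.512 -0.     0.207]
```

Sleeve top is at z≈0.1245 (66+58 = 124 mm), so it is home and released. The wrench handle stands about 38° above level. Next I'll move shut fingers over the grip.

Request:
send_rows(
  series=[
    {"dx": 0,"dy": 0,"dz": -20,"turn": 0,"grip": 0.3},
    {"dx": 0,"dy": 0,"dz": -25,"turn": 0,"grip": 0},
    {"dx": -30,"dy": -9,"dz": 0,"turn": 0,"grip": 0},
    {"dx": -30,"dy": -9,"dz": 0,"turn": 0,"grip": 0},
    {"dx": -30,"dy": -9,"dz": 0,"turn": 0,"grip": 0},
    {"dx": -30,"dy": -8,"dz": 0,"turn": 0,"grip": 0},
    {"dx": -30,"dy": -8,"dz": 0,"turn": 0,"grip": 0},
    {"dx": -30,"dy": -8,"dz": 0,"turn": 0,"grip": 0},
    {"dx": 0,"dy": 0,"dz": 0,"turn": 0,"grip": 0},
    {"dx": 0,"dy": 0,"dz": 0,"turn": 0,"grip": 0},
    {"dx": 0,"dy": 0,"dz": 0,"turn": 0,"grip": 0},
  ],
)

```text
clock: 14.2
tool_pos: [0.4981, -0.1219, 0.2354]
eef_rot: [0.707, 0.707, 0.0, -0.001]
contact_force: [0.5, 1.4, -0.3]
opening: 0.007
```

Run:
```python
from hand import *
s=get_state(); print(s['clock'],np.round(s['tool_pos'],4),s['contact_force'],s['opening'],s['q'].round(3),s['eef_rot'].round(4))
q=snapshot('scene'); cv2.imwrite('pics/s8.png',cv2.resize(q['img'][110:290,220:420],(666,600),interpolation=cv2.INTER_CUBIC)[:,:,::-1]); np.savez('s8.npz',**q)
v,u=np.mgrid[0:420,0:560]; X=unproj(q,u.ravel(),v.ravel()).reshape(420,560,3)
t=s['tool_pos']; m=(abs(X[...,0]-t[0])<.04)&(abs(X[...,1]-t[1])<.02)&(X[...,2]>.215)&(X[...,2]<.31); P=X[m]
for z in range(215,310,8):
    Q=P[(P[:,2]*1000>=z)&(P[:,2]*1000<z+8)]
    if len(Q): print(z,len(Q),Q.min(0).round(3),Q.max(0).round(3))
```

```text
14.2 [ 0.4981 -0.1219  0.2354] [ 0.45410898  1.37525911 -0.27283439] 0.006743029892251691 [ 0.544  0.56  -0.626  1.851  0.419  0.866 -0.287] [ 7.071e-01  7.071e-01  2.000e-04 -7.000e-04]
263 18 [ 0.485 -0.125  0.266] [ 0.51  -0.111  0.271]
271 43 [ 0.484 -0.133  0.271] [ 0.512 -0.109  0.279]
279 48 [ 0.482 -0.132  0.279] [ 0.513 -0.11   0.287]
287 49 [ 0.482 -0.132  0.287] [ 0.514 -0.107  0.295]
295 47 [ 0.48  -0.128  0.295] [ 0.515 -0.108  0.303]
303 50 [ 0.48  -0.13   0.303] [ 0.517 -0.109  0.31 ]
```

View pics/s8.png

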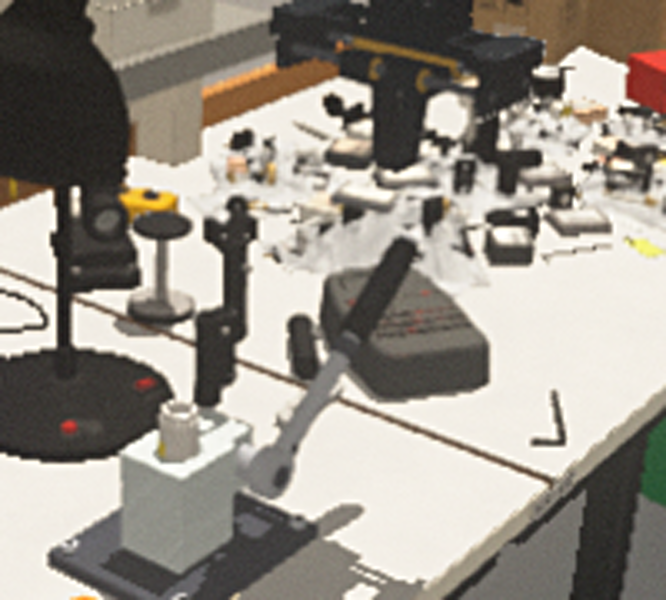

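Request:
send_rows(
  series=[
    {"dx": 0,"dy": 2,"dz": 25,"turn": 0,"grip": 0},
    {"dx": 0,"dy": 0,"dz": 25,"turn": 0,"grip": 0},
    {"dx": 0,"dy": 0,"dz": 10,"turn": 0,"grip": 0},
    {"dx": 0,"dy": 0,"dz": 0,"turn": 0,"grip": 0},
    {"dx": 0,"dy": 0,"dz": 0,"turn": 0,"grip": 0},
  ],
)

```text
clock: 14.75
tool_pos: [0.5007, -0.1227, 0.1765]
eef_rot: [0.707, 0.707, 0.0, 0.0]
contact_force: [-0.8, 0.1, 0.4]
opening: 0.004
```

Request:
send_rows(
  series=[
    {"dx": 0,"dy": 0,"dz": 2,"turn": 0,"grip": 0},
    {"dx": 0,"dy": 0,"dz": 2,"turn": 0,"grip": 0},
  ],
)

```text
clock: 14.95
tool_pos: [0.5008, -0.1234, 0.1726]
eef_rot: [0.708, 0.706, 0.001, 0.001]
contact_force: [-0.7, -0.1, 1.2]
opening: 0.001
```

Request:
send_rows(
  series=[
    {"dx": 0,"dy": 0,"dz": 2,"turn": 0,"grip": 0},
    {"dx": 0,"dy": 0,"dz": 2,"turn": 0,"grip": 0},
  ],
)

```text
clock: 15.15
tool_pos: [0.5002, -0.1235, 0.168]
eef_rot: [0.708, 0.706, 0.0, 0.0]
contact_force: [-0.4, 0.3, -0.0]
opening: 0.002
```

Request:
send_rows(
  series=[
    {"dx": 0,"dy": 0,"dz": 2,"turn": 0,"grip": 0},
    {"dx": 0,"dy": 0,"dz": 2,"turn": 0,"grip": 0},
  ],
)

```text
clock: 15.35
tool_pos: [0.5001, -0.1234, 0.1637]
eef_rot: [0.708, 0.706, -0.0, 0.0]
contact_force: [0.2, 0.2, -0.1]
opening: 0.003
```

Request:
send_rows(
  series=[
    {"dx": -1.5,"dy": 0,"dz": 3,"turn": 0,"grip": 0},
    {"dx": -1.5,"dy": 0,"dz": 3,"turn": 0,"grip": 0},
  ],
)

```text
clock: 15.55
tool_pos: [0.5002, -0.1265, 0.1579]
eef_rot: [0.708, 0.706, 0.0, 0.0]
contact_force: [-0.6, -0.7, 3.8]
opening: 0.008
```

Request:
send_rows(
  series=[
    {"dx": -1.5,"dy": 0,"dz": 3,"turn": 0,"grip": 0},
    {"dx": -1.5,"dy": 0,"dz": 3,"turn": 0,"grip": 0},
  ],
)

```text
clock: 15.75
tool_pos: [0.5002, -0.1297, 0.1517]
eef_rot: [0.708, 0.706, 0.0, 0.0]
contact_force: [-0.0, -0.5, 3.3]
opening: 0.003
```

```bash
cat > ang.py <<'E'
from hand import *
def ang(n=None,save_=None):
    s=get_state(); q=snapshot('scene')
    P,C=handle(q,lo=-.08); 
    P=P[(P[:,1]<-.02)&(C.sum(1)>250)]
    # steel shank
    if save_: cv2.imwrite('pics/'+save_,cv2.resize(q['img'][110:290,220:420],(666,600),interpolation=cv2.INTER_CUBIC)[:,:,::-1])
    l=cv2.fitLine(P.astype(np.float32),cv2.DIST_HUBER,0,.01,.01).ravel()
    th=np.degrees(np.arctan2(np.median(P[:,2]-.070),np.median(.0113-P[:,1])))
    print(s['clock'],s['tool_pos'].round(4),'F',s['contact_force'].round(2),'n',len(P),'fit',np.degrees(np.arctan2(abs(l[2]),abs(l[1]))).round(2),'th',th.round(2),P.min(0).round(3),P.max(0).round(3))
if __name__=='__main__':
    import sys; ang(save_=sys.argv[1] if len(sys.argv)>1 else None)
E
python3 ang.py s9.png; python3 -c "
from ang import *
q=dict(np.load('s7.npz')); P,C=handle(q,lo=-.08); P=P[(P[:,1]<-.02)&(C.sum(1)>250)]; l=cv2.fitLine(P.astype(np.float32),cv2.DIST_HUBER,0,.01,.01).ravel(); print(np.degrees(np.arctan2(abs(l[2]),abs(l[1]))),np.degrees(np.arctan2(np.median(P[:,2]-.070),np.median(.0113-P[:,1]))))"
```

```text
15.75 [ 0.5002 -0.1297  0.1517] F [-0.01 -0.49  3.28] n 157 fit 34.6 th 37.69 [ 0.492 -0.079  0.087] [ 0.51  -0.02   0.141]
39.99457 41.59903744436902
```

View pics/s9.png

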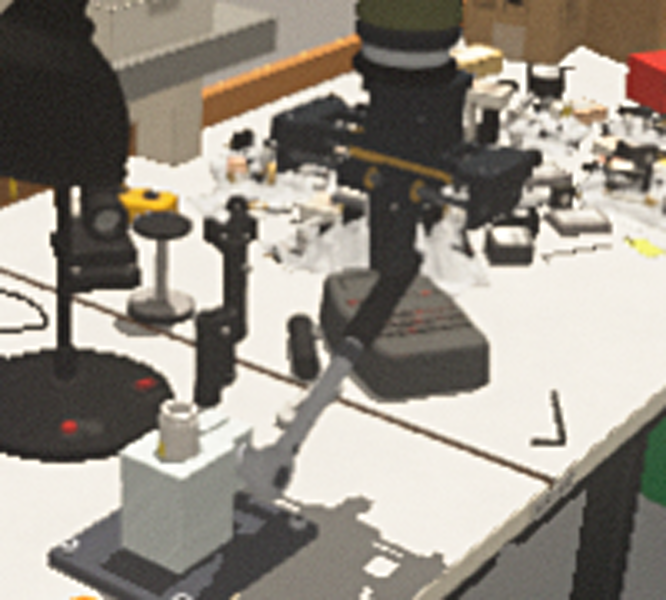

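Request:
send_rows(
  series=[
    {"dx": -1,"dy": 0,"dz": 3,"turn": 0,"grip": 0},
    {"dx": -1,"dy": 0,"dz": 3,"turn": 0,"grip": 0},
  ],
)

```text
clock: 16.0
tool_pos: [0.5002, -0.1315, 0.1458]
eef_rot: [0.708, 0.706, 0.0, 0.0]
contact_force: [-0.3, 0.0, 3.4]
opening: 0.004
```

Request:
send_rows(
  series=[
    {"dx": -1,"dy": 0,"dz": 3,"turn": 0,"grip": 0},
    {"dx": -1,"dy": 0,"dz": 3,"turn": 0,"grip": 0},
  ],
)

```text
clock: 16.2
tool_pos: [0.5001, -0.1335, 0.1396]
eef_rot: [0.708, 0.706, -0.0, 0.0]
contact_force: [0.5, -0.8, 3.5]
opening: 0.009
```

Request:
send_rows(
  series=[
    {"dx": -1,"dy": 0,"dz": 3,"turn": 0,"grip": 0},
    {"dx": 0,"dy": 0,"dz": 0,"turn": 0,"grip": 0},
  ],
)

```text
clock: 16.4
tool_pos: [0.4998, -0.1345, 0.1364]
eef_rot: [0.708, 0.706, -0.0, -0.0]
contact_force: [-0.3, -0.8, 2.3]
opening: 0.004
```

```bash
python3 ang.py s10.png
```

```text
16.4 [ 0.4998 -0.1345  0.1364] F [-0.28 -0.79  2.33] n 154 fit 29.04 th 32.96 [ 0.492 -0.079  0.087] [ 0.509 -0.021  0.126]
```

Request:
send_rows(
  series=[
    {"dx": -0.6,"dy": 0,"dz": 2.5,"turn": 0,"grip": 0},
    {"dx": -0.6,"dy": 0,"dz": 2.5,"turn": 0,"grip": 0},
  ],
)

```text
clock: 16.65
tool_pos: [0.5001, -0.1357, 0.1318]
eef_rot: [0.708, 0.706, -0.0, 0.0]
contact_force: [-1.2, -0.7, 3.2]
opening: 0.007
```

Request:
send_rows(
  series=[
    {"dx": -0.6,"dy": 0,"dz": 2.5,"turn": 0,"grip": 0},
    {"dx": -0.6,"dy": 0,"dz": 2.5,"turn": 0,"grip": 0},
  ],
)

```text
clock: 16.85
tool_pos: [0.5, -0.137, 0.1267]
eef_rot: [0.708, 0.706, -0.0, 0.0]
contact_force: [0.9, -0.4, 2.8]
opening: 0.006
```

Request:
send_rows(
  series=[
    {"dx": -0.6,"dy": 0,"dz": 2.5,"turn": 0,"grip": 0},
    {"dx": -0.6,"dy": 0,"dz": 2.5,"turn": 0,"grip": 0},
  ],
)

```text
clock: 17.05
tool_pos: [0.5, -0.1381, 0.1216]
eef_rot: [0.708, 0.706, -0.0, 0.0]
contact_force: [-0.1, -0.7, 2.5]
opening: 0.008
```

Request:
send_rows(
  series=[
    {"dx": -0.6,"dy": 0,"dz": 2.5,"turn": 0,"grip": 0},
    {"dx": -0.6,"dy": 0,"dz": 2.5,"turn": 0,"grip": 0},
  ],
)

```text
clock: 17.25
tool_pos: [0.5, -0.1392, 0.1167]
eef_rot: [0.708, 0.706, -0.0, 0.0]
contact_force: [0.3, -0.4, 3.3]
opening: 0.007
```

Request:
send_rows(
  series=[
    {"dx": -0.6,"dy": 0,"dz": 2.5,"turn": 0,"grip": 0},
    {"dx": -0.6,"dy": 0,"dz": 2.5,"turn": 0,"grip": 0},
  ],
)

```text
clock: 17.45
tool_pos: [0.5, -0.1405, 0.1117]
eef_rot: [0.708, 0.706, -0.0, 0.0]
contact_force: [-0.2, -1.9, 2.3]
opening: 0.004
```

Request:
send_rows(
  series=[
    {"dx": -0.5,"dy": 0,"dz": 2,"turn": 0,"grip": 0},
    {"dx": -0.5,"dy": 0,"dz": 2,"turn": 0,"grip": 0},
  ],
)

```text
clock: 17.65
tool_pos: [0.5, -0.1414, 0.1077]
eef_rot: [0.708, 0.706, -0.0, 0.0]
contact_force: [0.6, -1.3, 3.1]
opening: 0.005
```

```bash
python3 ang.py s11.png
```

```text
17.65 [ 0.5    -0.1414  0.1077] F [ 0.61 -1.28  3.11] n 139 fit 20.38 th 23.71 [ 0.492 -0.08   0.08 ] [ 0.51  -0.02   0.111]
```

View pics/s11.png

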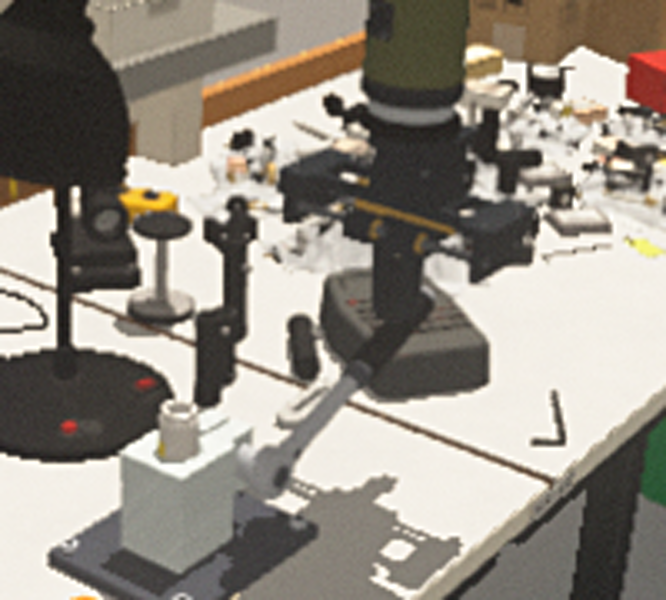

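Request:
send_rows(
  series=[
    {"dx": -0.4,"dy": 0,"dz": 2,"turn": 0,"grip": 0},
    {"dx": -0.4,"dy": 0,"dz": 2,"turn": 0,"grip": 0},
  ],
)

```text
clock: 17.9
tool_pos: [0.5001, -0.1423, 0.1038]
eef_rot: [0.708, 0.706, -0.0, 0.0]
contact_force: [-0.6, -2.3, 4.0]
opening: 0.006
```

Request:
send_rows(
  series=[
    {"dx": -0.4,"dy": 0,"dz": 2,"turn": 0,"grip": 0},
    {"dx": -0.4,"dy": 0,"dz": 2,"turn": 0,"grip": 0},
  ],
)

```text
clock: 18.1
tool_pos: [0.5, -0.1436, 0.1]
eef_rot: [0.708, 0.706, -0.0, 0.0]
contact_force: [-0.6, -1.7, 6.7]
opening: 0.002
```

Request:
send_rows(
  series=[
    {"dx": -0.4,"dy": 0,"dz": 2,"turn": 0,"grip": 0},
    {"dx": -0.4,"dy": 0,"dz": 2,"turn": 0,"grip": 0},
  ],
)

```text
clock: 18.3
tool_pos: [0.5, -0.1449, 0.0962]
eef_rot: [0.708, 0.706, -0.001, 0.001]
contact_force: [-0.8, -3.6, 7.9]
opening: 0.002
```

Request:
send_rows(
  series=[
    {"dx": -0.2,"dy": 0,"dz": 1.5,"turn": 0,"grip": 0},
    {"dx": -0.2,"dy": 0,"dz": 1.5,"turn": 0,"grip": 0},
  ],
)

```text
clock: 18.5
tool_pos: [0.4998, -0.1458, 0.0932]
eef_rot: [0.708, 0.706, -0.001, 0.001]
contact_force: [-1.8, -3.8, 8.9]
opening: 0.008
```

Request:
send_rows(
  series=[
    {"dx": -0.2,"dy": 0,"dz": 1.5,"turn": 0,"grip": 0},
    {"dx": -0.2,"dy": 0,"dz": 1.5,"turn": 0,"grip": 0},
  ],
)

```text
clock: 18.7
tool_pos: [0.4998, -0.1467, 0.0903]
eef_rot: [0.708, 0.706, -0.001, 0.001]
contact_force: [-0.8, -5.6, 9.3]
opening: 0.004
```

Request:
send_rows(
  series=[
    {"dx": -0.2,"dy": 0,"dz": 1.5,"turn": 0,"grip": 0},
    {"dx": -0.2,"dy": 0,"dz": 1.5,"turn": 0,"grip": 0},
  ],
)

```text
clock: 18.9
tool_pos: [0.4998, -0.1474, 0.0874]
eef_rot: [0.708, 0.706, -0.001, 0.001]
contact_force: [-1.3, -4.8, 9.9]
opening: 0.003
```

```bash
python3 ang.py s12.png
```

```text
18.9 [ 0.4998 -0.1474  0.0874] F [-1.29 -4.83  9.9 ] n 130 fit 13.94 th 17.55 [ 0.491 -0.08   0.074] [ 0.51  -0.021  0.1  ]
```

Request:
send_rows(
  series=[
    {"dx": 0,"dy": 0,"dz": 1.2,"turn": 0,"grip": 0},
    {"dx": 0,"dy": 0,"dz": 1.2,"turn": 0,"grip": 0},
  ],
)

```text
clock: 19.15
tool_pos: [0.4997, -0.1478, 0.0851]
eef_rot: [0.709, 0.706, -0.002, 0.001]
contact_force: [-2.2, -5.7, 10.5]
opening: 0.004
```

Request:
send_rows(
  series=[
    {"dx": 0,"dy": 0,"dz": 1.2,"turn": 0,"grip": 0},
    {"dx": 0,"dy": 0,"dz": 1.2,"turn": 0,"grip": 0},
  ],
)

```text
clock: 19.35
tool_pos: [0.4997, -0.1479, 0.0828]
eef_rot: [0.709, 0.706, -0.002, 0.001]
contact_force: [-1.6, -5.0, 11.8]
opening: 0.004
```

Request:
send_rows(
  series=[
    {"dx": 0,"dy": 0,"dz": 1.2,"turn": 0,"grip": 0},
    {"dx": 0,"dy": 0,"dz": 1.2,"turn": 0,"grip": 0},
  ],
)

```text
clock: 19.55
tool_pos: [0.4996, -0.1483, 0.0804]
eef_rot: [0.709, 0.706, -0.002, 0.002]
contact_force: [-1.6, -7.7, 11.9]
opening: 0.003
```

Request:
send_rows(
  series=[
    {"dx": 0,"dy": 0,"dz": 1.2,"turn": 0,"grip": 0},
    {"dx": 0,"dy": 0,"dz": 1.2,"turn": 0,"grip": 0},
  ],
)

```text
clock: 19.75
tool_pos: [0.4996, -0.1485, 0.0781]
eef_rot: [0.709, 0.705, -0.002, 0.002]
contact_force: [-0.9, -6.8, 12.7]
opening: 0.006
```

```bash
python3 ang.py s13.png
```

```text
19.75 [ 0.4996 -0.1485  0.0781] F [-0.88 -6.79 12.67] n 123 fit 11.12 th 14.38 [ 0.492 -0.08   0.073] [ 0.508 -0.02   0.094]
```

View pics/s13.png

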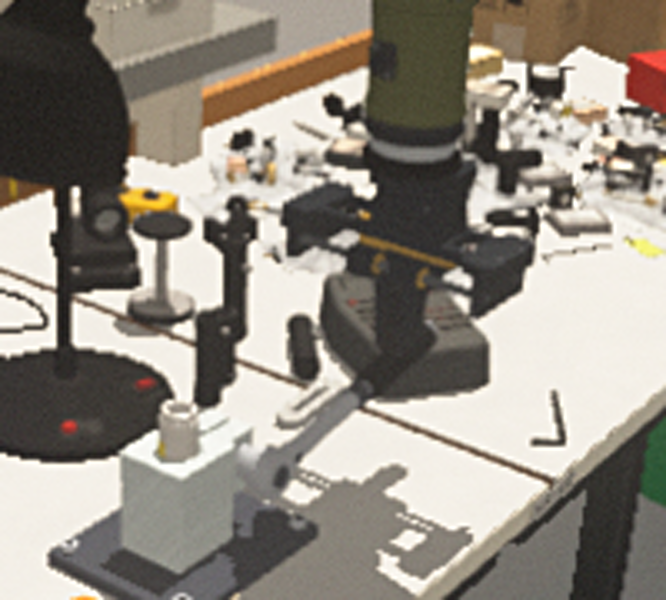

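Request:
send_rows(
  series=[
    {"dx": 0,"dy": 0,"dz": 1.2,"turn": 0,"grip": 0},
    {"dx": 0,"dy": 0,"dz": 1.2,"turn": 0,"grip": 0},
  ],
)

```text
clock: 20.0
tool_pos: [0.4995, -0.149, 0.0757]
eef_rot: [0.709, 0.705, -0.002, 0.002]
contact_force: [-3.2, -8.0, 12.6]
opening: 0.004
```

Request:
send_rows(
  series=[
    {"dx": 0,"dy": 0,"dz": 1.2,"turn": 0,"grip": 0},
    {"dx": 0,"dy": 0,"dz": 1.2,"turn": 0,"grip": 0},
  ],
)

```text
clock: 20.2
tool_pos: [0.4995, -0.1489, 0.0733]
eef_rot: [0.709, 0.705, -0.002, 0.002]
contact_force: [-1.9, -7.3, 12.8]
opening: 0.005
```

Request:
send_rows(
  series=[
    {"dx": 0,"dy": 0,"dz": 1.2,"turn": 0,"grip": 0},
  ],
)

```text
clock: 20.3
tool_pos: [0.4996, -0.1488, 0.0721]
eef_rot: [0.709, 0.705, -0.002, 0.002]
contact_force: [-1.7, -7.9, 12.0]
opening: 0.003
```

Request:
send_rows(
  series=[
    {"dx": 0,"dy": 0,"dz": 1.2,"turn": 0,"grip": 0},
  ],
)

```text
clock: 20.4
tool_pos: [0.4996, -0.1487, 0.0708]
eef_rot: [0.709, 0.705, -0.002, 0.002]
contact_force: [-1.8, -8.2, 12.0]
opening: 0.008
```

Request:
send_rows(
  series=[
    {"dx": 0,"dy": 0,"dz": 1.2,"turn": 0,"grip": 0},
  ],
)

```text
clock: 20.5
tool_pos: [0.4996, -0.1487, 0.0696]
eef_rot: [0.709, 0.705, -0.002, 0.002]
contact_force: [-1.9, -5.9, 10.6]
opening: 0.007
```

Request:
send_rows(
  series=[
    {"dx": 0,"dy": 0,"dz": 1.2,"turn": 0,"grip": 0},
  ],
)

```text
clock: 20.6
tool_pos: [0.4997, -0.1485, 0.0683]
eef_rot: [0.709, 0.705, -0.002, 0.002]
contact_force: [-1.1, -7.9, 10.9]
opening: 0.006
```

```bash
python3 ang.py s14.png
```

```text
20.6 [ 0.4997 -0.1485  0.0683] F [-1.1  -7.86 10.87] n 116 fit 6.35 th 12.33 [ 0.492 -0.08   0.072] [ 0.509 -0.02   0.09 ]
```

Request:
send_rows(
  series=[
    {"dx": 0,"dy": 0,"dz": 1.2,"turn": 0,"grip": 0},
  ],
)

```text
clock: 20.75
tool_pos: [0.4997, -0.1486, 0.0671]
eef_rot: [0.709, 0.705, -0.002, 0.002]
contact_force: [-1.0, -5.8, 9.8]
opening: 0.001
```

Request:
send_rows(
  series=[
    {"dx": 0,"dy": 0,"dz": 1.2,"turn": 0,"grip": 0},
  ],
)

```text
clock: 20.85
tool_pos: [0.4998, -0.1483, 0.0659]
eef_rot: [0.709, 0.705, -0.002, 0.002]
contact_force: [-0.8, -5.4, 9.9]
opening: 0.003
```

```bash
python3 ang.py s15.png
```

```text
20.85 [ 0.4998 -0.1483  0.0659] F [-0.78 -5.43  9.91] n 110 fit 5.51 th 11.84 [ 0.491 -0.079  0.072] [ 0.508 -0.021  0.088]
```

The force peaked at about 12.7 N and fell clearly to about 9.9 N. The handle's slope moved on while its position about the bolt hardly did, so the wrench has clicked. I stop here and let go.

Request:
send_rows(
  series=[
    {"dx": 0,"dy": 0,"dz": -4,"turn": 0,"grip": 0},
    {"dx": 0,"dy": 0,"dz": -5,"turn": 0,"grip": 0},
    {"dx": 0,"dy": 0,"dz": -6,"turn": 0,"grip": 0},
    {"dx": 0,"dy": 0,"dz": -15,"turn": 0,"grip": 0},
    {"dx": 0,"dy": 0,"dz": -25,"turn": 0,"grip": 0},
    {"dx": 0,"dy": 0,"dz": -30,"turn": 0,"grip": 0},
    {"dx": 0,"dy": 0,"dz": -30,"turn": 0,"grip": 0},
    {"dx": 0,"dy": 0,"dz": -30,"turn": 0,"grip": 0},
    {"dx": 0,"dy": 0,"dz": 0,"turn": 0,"grip": 0},
    {"dx": 0,"dy": 0,"dz": 0,"turn": 0,"grip": 0},
    {"dx": 0,"dy": 0,"dz": 0,"turn": 0,"grip": 0},
  ],
)

```text
clock: 22.0
tool_pos: [0.4989, -0.1448, 0.2089]
eef_rot: [0.708, 0.706, -0.001, -0.001]
contact_force: [-0.5, 0.6, -0.5]
opening: 0.004
```

```bash
python3 ang.py s16.png; python3 -c "
from hand import *
q=snapshot('scene'); v,u=np.mgrid[0:420,0:560]; X=unproj(q,u.ravel(),v.ravel()).reshape(420,560,3)
m=(X[...,2]>.1)&(X[...,2]<.15)&(abs(X[...,0]-.5487)<.025)&(abs(X[...,1]-.0573)<.025); P=X[m]; print(len(P),P.min(0),P.max(0))
print(get_state()['contact_force'])"
```

```text
22.0 [ 0.4989 -0.1448  0.2089] F [-0.53  0.56 -0.52] n 129 fit 10.22 th 14.59 [ 0.492 -0.08   0.075] [ 0.511 -0.02   0.097]
157 [0.53287494 0.043618   0.10017901] [0.56165575 0.07346101 0.12573814]
[0.74408493 0.50108718 0.15979512]
```

View pics/s16.png

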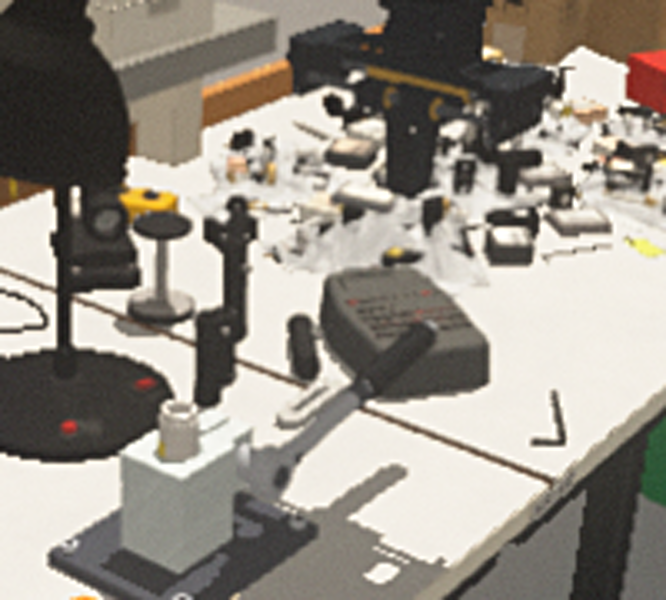

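Letting go, the handle sprang back 4.7°, a bend of about 0.08 rad, which lies between 0.03 and 0.135. The sleeve is still home and the fingers hang clear. I'm handing in.

```bash
python3 -c "
from plant import *
print(finish_job())"
```

```text
the job is handed in; nothing more can be done
None
```

I stood the steel sleeve with the yellow sticker in the clamp's bore and let go of it. Then I pressed the wrench handle down until it clicked, stopped and backed off. I handed in after about 22 s; no verdict is reported.

**Sleeve:** It went in without resistance and met the bore's floor with about 5 N. After release its top measured 124.5 to 126 mm over the table, where fully home is 124 mm.

**Wrench:** The bolt turned lightly for about 0.35 rad and then snugged. The upward force on the tool peaked at about 12.7 N, which includes friction, and fell to about 9.9 N, where I stopped. On letting go the handle sprang back about 4.7°. That puts the bend at about 0.08 rad, between the 0.03 and 0.135 limits. The click was read from the force and the handle's angle, not seen directly.

**Things that disagreed or went wrong:**
- **Fingertip height:** the fingertips sit about 31 mm above the reported tool point. My first grasp therefore closed just above the sleeve and missed without disturbing it; I went lower and worked with that offset from then on.
- **Click force:** the peak, about 11 N square to the handle, came out slightly above the stated 10 N.

The last picture shows the wrench on the bolt, the sleeve standing in the clamp and nothing near the wrench moved; I made no separate check of the bystanders. The gripper hung clear, with the contact force down at noise level.

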